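# Stand the terracotta pots in their own saucers

### The arm

A 6-joint arm with a two-finger parallel gripper is mounted at the origin on the work surface. World frame = base frame: x ahead of the robot, y to its left, z up, the work surface at z = 0. Lengths are in m, angles in degrees, forces in N, time in s.
With the tool pointing down it reaches from about 0.225 to 0.725 m from the base axis. Payload 3.1 kg.
Tool frame: the origin (TCP) lies on the centre line of the jaws, within the pads' length; the fingertips stand 25 mm ahead of it and the grasp point (between the pads) lies 6 mm ahead of it; z points along the fingers, y is the direction in which the jaws open and shut (so a half turn about z gives the same grasp; the last joint's range is limited). The gripper opens to 85 mm and grips with 20 to 120 N. Pads are 22 mm wide; open, the fingers measure 114 mm over their backs; the gripper's body (76 mm by 85 mm) begins 54 mm behind the grasp point. The pads swing forward as they close: fully open they stand 13 mm farther back than shut.
Start: joints at [-79.744, 2.75, 5.684, 92.934, 0, 82.678], TCP at [0.159, -0.5, 0.225] pointing down, gripper open.
Joint ranges: [-166.93, 166.93], [-56.73, 111.36], [-69.38, 81.34], [-121.58, 131.49], [-85.45, 84.26], [-180, 180]. Speed limits (degrees/s): [159.86, 159.86, 180, 180, 180, 180].

### API

Orientations are given as [roll, pitch, yaw] about the fixed x, y, z axes, in that order (R = Rz(yaw) Ry(pitch) Rx(roll)).
In Python, from rig import robot gives the robot as it stands.
- The arm moves only by the tool move_arm, never from a script. Its argument "moves" is a list of rows, each a list of 3 entries, a list of its own where there are three numbers: the shift along the tool's x, y, z in mm, then the turn, a rotation vector about the tool's x, y, z in degrees, then the opening, from 0 (shut) to 1 (fully open). A call has 1 to 8 rows; each row is the pose to reach, as a shift and turn from the pose commanded when the call began, along the tool's axes at that moment; what a row does not reach only later rows make up. A row lasts 1/12 s, in which the tool goes at most 41.7 mm and 7.16 degrees, less where a joint would pass 70% of its speed; a pose out of reach is approached as far as the arm can. A call with a gripper value outside its range is refused whole. The fingers move at their own pace and stop on an object; "newtons" is the grip in N (left out, the last holds). Time passes only in rows, so rows that repeat a pose let the fingers close. It gives the time, the measured TCP pose, the force and the opening at its end, in the units of the state.
- robot.get_state(): the state, without advancing time (a new reading comes with each control period).
- robot.get_image(name): name is "scene" or "top"; returns (picture, depth): 480x640x3 uint8, blue, green, red; 480x640 float32, m along the optical axis (not along the pixel's ray), 0 where there is no reading.
- robot.camera_params(name): a dict with "intrinsics" (3x3 intrinsics, pixels), "k1" (the pictures are not rectified: a ray, as slopes to the right and down, at radius r is drawn at 1 + k1 r^2 times it, then the intrinsics apply), "extrinsics" (4x4, takes a point from camera to world coordinates). Camera axes: x right, y up, looking along -z (the intrinsics and any distortion apply to the point x, -y, -z); pixel columns grow to the right and rows downward; lengths in m; the calibration is good to about 2 mm. A picture is of the moment at which its call begins. camera_params takes no time and is no camera call.
- robot.job_done(): hands the job in, once; it reports no verdict.
The state is a dict: "t": time; "q": joint angles; "dq": joint speeds; "joint_torque": joint torques, N m; "ee_pos": TCP position; "tool_rot": TCP orientation; "contact_force": force on the tool from outside, world axes, zero at the start; "wrist_torque": the same for the moment, N m; "gripper_width": finger opening in m.
Only numpy, scipy, OpenCV 4.12 (cv2) and the standard library are available. Lean on these libraries where they do the work, as an engineer would, in place of code of your own. Each camera call takes 0.05 s, during which the arm holds its last target.

### The job

On the garden table, stand each of the four terracotta pots upright in the saucer that matches it in both shape and size: large round, small round, large square and small square, the square pots squarely, with their sides parallel to their saucers' sides. Set each pot down rather than dropping it, and leave the saucers, the mug and the jar where they are.

Things in the scene. Friction and masses are not known exactly. Their poses are not given: they have to be found in the camera images.
- round_pot_large: the large round terracotta pot: loose, empty, open-topped, 64 mm tall, 130 g give or take a third. Its upright rim band, 66 mm in diameter, is the top 20 mm: grip it there from outside. Below, it is narrower: 54 mm in diameter at the foot. Origin at the centre of its underside, z up. Starts upright on the table.
- round_saucer_large: the large round terracotta saucer: a loose, shallow tray flat on the table, 80 mm in diameter outside, 72 mm inside, 12 mm tall; its inner floor is 4 mm above its underside. The large round pot's foot has 9 mm of room all round. Origin at the centre of its underside, z up.
- round_pot_small: the small round terracotta pot: loose, empty, open-topped, 46 mm tall, 60 g give or take a third. Its upright rim band, 46 mm in diameter, is the top 16 mm: grip it there from outside. Below, it is narrower: 34 mm in diameter at the foot. Origin at the centre of its underside, z up. Starts upright on the table.
- round_saucer_small: the small round terracotta saucer: a loose, shallow tray flat on the table, 60 mm in diameter outside, 52 mm inside, 12 mm tall; its inner floor is 4 mm above its underside. The small round pot's foot has 9 mm of room all round. Origin at the centre of its underside, z up.
- square_pot_large: the large square terracotta pot: loose, empty, open-topped, 64 mm tall, 130 g give or take a third. Its upright rim band, 66 mm wide (square), is the top 20 mm: grip it there from outside. Below, it is narrower: 54 mm wide (square) at the foot. Origin at the centre of its underside, z up; x and y square to its four like sides. Starts upright on the table.
- square_saucer_large: the large square terracotta saucer: a loose, shallow tray flat on the table, 80 mm wide (square) outside, 72 mm inside, 12 mm tall; its inner floor is 4 mm above its underside. The large square pot's foot has 9 mm of room all round. Origin at the centre of its underside, z up; x and y are square to its sides.
- square_pot_small: the small square terracotta pot: loose, empty, open-topped, 46 mm tall, 60 g give or take a third. Its upright rim band, 46 mm wide (square), is the top 16 mm: grip it there from outside. Below, it is narrower: 34 mm wide (square) at the foot. Origin at the centre of its underside, z up; x and y square to its four like sides. Starts upright on the table.
- square_saucer_small: the small square terracotta saucer: a loose, shallow tray flat on the table, 60 mm wide (square) outside, 52 mm inside, 12 mm tall; its inner floor is 4 mm above its underside. The small square pot's foot has 9 mm of room all round. Origin at the centre of its underside, z up; x and y are square to its sides.
- mug: a white coffee mug standing among the pots, 68 mm in diameter at the rim, 72 mm tall, with its handle on its own +y side; origin at the centre of its underside. Not part of the job: stays where it is.
- jar: a closed round glass jar with a steel lid standing among the pots, 58 mm in diameter, 76 mm tall; origin at the centre of its underside. Not part of the job: stays where it is. Nothing within reach among the pots is taller than this jar.

How it is judged:
By the outcome, as a careful person would: the job done as asked, in the order asked, and still so for the second after the job is handed in, with the robot touching nothing.
It also fails if it takes over 112 s, if anything falls off the work surface, if the arm or the gripper's body presses on something with over 40 N, if the wrist force passes 120 N, or if a joint passes its speed limit or range.

## Working session

There is one attempt and no reset: what is moved stays moved. The work goes in short steps, Python scripts to look and compute and a tool call to move; the robot and the scene stay as the last step left them, time stands still between calls to the robot, and variables do not carry over. Pictures are saved under pics/ and viewed, and the job is handed in when it is done.

Besides the shell and the picture viewer there is one more tool, called after "Request:" as a command line: name --argument value ..., lists and objects as JSON in quotes. move_arm: Moves the arm, as the interface text tells. Its arguments: {"type":"object","properties":{"moves":{"type":"array"},"newtons":{"type":"number"}},"required":["moves"]}

```bash
ls; mkdir -p pics
python3 - <<'E'
from rig import robot
import cv2,numpy as np
s=robot.get_state();print(s)
for n in("scene","top"):
    im,d=robot.get_image(n);cv2.imwrite(f"pics/{n}0.png",im);np.save(f"{n}0.npy",d);print(n,robot.camera_params(n))
E
```

```text
pics
{'t': 0.0, 'q': array([-7.97451181e+01,  2.79323573e+00,  5.59020447e+00,  9.29342122e+01,
       -7.96223721e-04,  8.26783687e+01]), 'dq': array([-0.14897962, -0.04951629, -0.03694159,  0.01558722,  0.07602205,
       -0.02190458]), 'joint_torque': array([ 3.86059955e-04, -3.38778448e+01,  3.20017076e+01,  2.02051364e-02,
        6.25648977e-05,  2.97841986e-06]), 'ee_pos': array([ 0.15841461, -0.49985842,  0.22390176]), 'tool_rot': array([-1.79863774e+02, -1.67004372e-02,  1.75764943e+01]), 'contact_force': array([ 0.50125603, -0.44405248,  0.53657898]), 'wrist_torque': array([0.00685684, 0.01759361, 0.00621106]), 'gripper_width': 0.08551117320552186}
scene {'intrinsics': array([[484.65530062,   0.        , 319.43692425],
       [  0.        , 484.65530062, 245.0238408 ],
       [  0.        ,   0.        ,   1.        ]]), 'k1': -0.0485751308596995, 'extrinsics': array([[ 0.02840454, -0.76101188,  0.64811581,  1.19186669],
       [ 0.9995279 ,  0.01402667, -0.02733565, -0.03600734],
       [ 0.01171185,  0.64858629,  0.76105102,  0.82766434],
       [ 0.        ,  0.        ,  0.        ,  1.        ]])}
top {'intrinsics': array([[538.43592128,   0.        , 326.82921222],
       [  0.        , 538.43592128, 239.9564745 ],
       [  0.        ,   0.        ,   1.        ]]), 'k1': -0.08531266604594769, 'extrinsics': array([[-9.46319486e-05,  9.82654966e-01, -1.85443278e-01,
         3.22084359e-01],
       [-9.99471682e-01, -6.12012509e-03, -3.19202152e-02,
        -1.56234955e-02],
       [-3.25014940e-02,  1.85342285e-01,  9.82136391e-01,
         1.08246768e+00],
       [ 0.00000000e+00,  0.00000000e+00,  0.00000000e+00,
         1.00000000e+00]])}
```

View pics/top0.png

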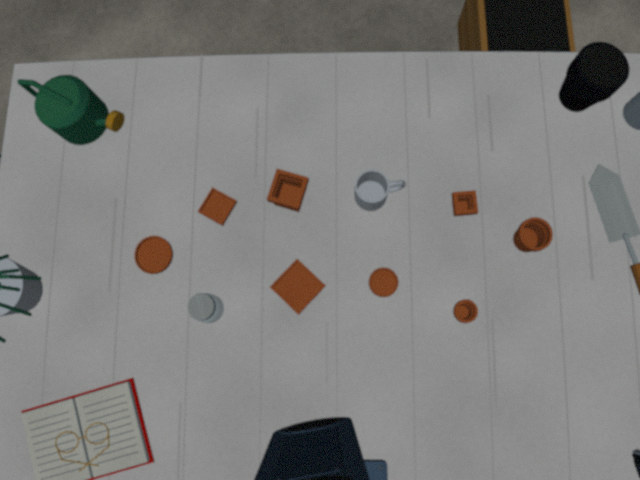

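View pics/scene0.png

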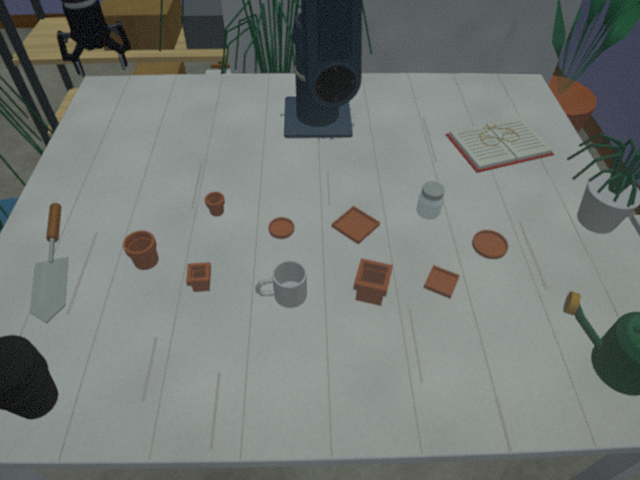

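```bash
cat > h.py <<'E'
import cv2,numpy as np
from rig import robot
def rays(P,uv):
    K=P["intrinsics"];k=P["k1"]
    a=(np.asarray(uv,float)-[K[0,2],K[1,2]])/[K[0,0],K[1,1]]
    b=a.copy()
    for _ in range(20): b=a/(1+k*(b**2).sum(1,keepdims=True))
    return np.c_[b[:,0],-b[:,1],-np.ones(len(b))]
def toplane(P,uv,z):
    E=P["extrinsics"];r=rays(P,uv)@E[:3,:3].T;o=E[:3,3]
    return o+r*((z-o[2])/r[:,2])[:,None]
def bydepth(P,uv,d):
    E=P["extrinsics"];return E[:3,3]+(rays(P,uv)*np.asarray(d)[:,None])@E[:3,:3].T
def mask(im):
    h=cv2.cvtColor(im,cv2.COLOR_BGR2HSV)
    m=((h[...,0]<16)&(h[...,1]>130)&(h[...,2]>25)).astype(np.uint8)
    return m
E
python3 - <<'E'
from h import *
for n in("top","scene"):
    im=cv2.imread(f"pics/{n}0.png");d=np.load(f"{n}0.npy");P=robot.camera_params(n)
    m=mask(im);cs,_=cv2.findContours(m,cv2.RETR_EXTERNAL,cv2.CHAIN_APPROX_NONE)
    for c in cs:
        if cv2.contourArea(c)<150: continue
        f=np.zeros_like(m);cv2.drawContours(f,[c],-1,1,-1)
        v,u=np.nonzero(f&(d>0));p=bydepth(P,np.c_[u,v],d[v,u])
        if not(0.1<p[:,0].mean()<.7 and abs(p[:,1].mean())<.5): continue
        # height: percentile
        zt=np.percentile(p[:,2],95)
        z=min([.012,.046,.064],key=lambda a:abs(a-zt))
        s=p[:,2]>z-.010 if z>.02 else np.ones(len(p),bool)
        q=toplane(P,np.c_[u,v][s],z)[:,:2].astype(np.float32)*1000
        r=cv2.minAreaRect(q);e=cv2.minEnclosingCircle(q);h=cv2.convexHull(q)
        print(n,cv2.boundingRect(c),"zt%.3f"%zt,z,"rect",np.round(r[0],1),np.round(r[1],1),round(r[2],1),"circ",np.round(e[0],1),round(e[1],1),"mean",q.mean(0).round(1),"fill",round(cv2.contourArea(h)/(r[1][0]*r[1][1]),2))
    # jar, mug from depth
    v,u=np.nonzero(d>0);p=bydepth(P,np.c_[u,v],d[v,u])
    s=(p[:,2]>.066)&(p[:,2]<.082)&(p[:,0]>.2)&(p[:,0]<.6)&(abs(p[:,1])<.3)
    L=np.zeros_like(m);L[v[s],u[s]]=1
    k,lab,st,ce=cv2.connectedComponentsWithStats(L)
    for i in range(1,k):
        if st[i,4]>40:
            vv,uu=np.nonzero(lab==i);pp=bydepth(P,np.c_[uu,vv],d[vv,uu]);e=cv2.minEnclosingCircle(pp[:,:2].astype(np.float32)*1000)
            print("tall",st[i],np.round(e[0]),round(e[1]),pp[:,2].max(),pp.min(0).round(3),pp.max(0).round(3))
E
```

```text
top (127, 379, 26, 84) zt0.008 0.012 rect [167.1 386.4] [165.2  11.3] 17.6 circ [166.4 388.7] 82.6 mean [167.  384.5] fill 0.94
top (455, 300, 22, 22) zt0.048 0.046 rect [ 378.6 -246.5] [39.9 39.9] 43.7 circ [ 378.7 -246.2] 21.3 mean [ 378.9 -247.3] fill 0.81
top (370, 269, 27, 27) zt0.013 0.012 rect [438.4 -92.8] [51.8 52.1] 89.2 circ [438.8 -93. ] 27.5 mean [438.6 -92.9] fill 0.83
top (272, 260, 52, 53) zt0.013 0.012 rect [431.1  77.8] [75.6 74.7] 45.4 circ [431.4  77.8] 52.1 mean [430.8  78.1] fill 0.99
top (136, 237, 36, 36) zt0.012 0.012 rect [496.3 375.8] [74.9 72.9] 90.0 circ [497.  376.3] 38.4 mean [496.2 376. ] fill 0.8
top (515, 218, 37, 33) zt0.066 0.064 rect [ 524.7 -383.6] [65.3 61.1] 89.6 circ [ 523.4 -383.6] 33.6 mean [ 523.2 -382.3] fill 0.78
top (453, 192, 24, 23) zt0.049 0.046 rect [ 591.1 -254.7] [44.9 44.9] 3.5 circ [ 590.7 -254.9] 30.0 mean [ 591.2 -254.3] fill 0.94
top (199, 189, 36, 35) zt0.014 0.012 rect [597.1 246.8] [58.2 56.3] 60.7 circ [597.3 247.3] 38.3 mean [597.1 246.8] fill 0.98
top (268, 170, 40, 40) zt0.067 0.064 rect [616.3  95. ] [64.1 66.8] 73.1 circ [617.3  95.1] 44.5 mean [616.5  93.6] fill 0.97
tall [358 196  28   7  72] [599. -70.] 26 0.07505270631608396 [ 0.587 -0.096  0.066] [ 0.6   -0.043  0.075]
tall [187 293  29  28 614] [387. 256.] 26 0.08188878824848622 [0.361 0.23  0.066] [0.412 0.282 0.082]
scene (336, 212, 41, 28) zt0.009 0.012 rect [437.   78.5] [69.9 67.4] 45.5 circ [438.4  79. ] 46.0 mean [440.   76.5] fill 0.93
tall [422 181  23  19 317] [386. 257.] 28 0.08032289536296078 [0.359 0.23  0.066] [0.414 0.281 0.08 ]
tall [277 261  26   7  74] [599. -70.] 25 0.07461729224568592 [ 0.585 -0.094  0.066] [ 0.6   -0.045  0.075]
```

```bash
cat >> h.py <<'E'
def mask2(im):
    b,g,r=[im[...,i].astype(float) for i in range(3)]
    return ((r>1.5*g)&(r>1.8*b)&(r>22)).astype(np.uint8)
def find(n,im,d,verbose=True):
    P=robot.camera_params(n);m=mask2(im);out=[]
    cs,_=cv2.findContours(m,cv2.RETR_EXTERNAL,cv2.CHAIN_APPROX_NONE)
    for c in cs:
        if cv2.contourArea(c)<100: continue
        f=np.zeros_like(m);cv2.drawContours(f,[c],-1,1,-1)
        v,u=np.nonzero(f&(d>0));p=bydepth(P,np.c_[u,v],d[v,u])
        if not(0.2<p[:,0].mean()<.7 and abs(p[:,1].mean())<.5): continue
        zt=np.percentile(p[:,2],95)
        z=min([.012,.046,.064,.050,.068],key=lambda a:abs(a-zt+.002))
        s=p[:,2]>z-.007 
        q=toplane(P,np.c_[u,v][s],z)[:,:2].astype(np.float32)*1000
        r=cv2.minAreaRect(q);e=cv2.minEnclosingCircle(q);h=cv2.convexHull(q)
        print(n,cv2.boundingRect(c),"zt%.3f"%zt,z,"rect",np.round(r[0],1),np.round(r[1],1),round(r[2],1),"circ",np.round(e[0],1),round(e[1],1),"fill",round(cv2.contourArea(h)/(r[1][0]*r[1][1]),2))
E
python3 - <<'E'
from h import *
for n in("top","scene"):
    find(n,cv2.imread(f"pics/{n}0.png"),np.load(f"{n}0.npy"))
E
```

```text
top (454, 300, 23, 22) zt0.048 0.046 rect [ 379.1 -246.1] [42.4 40. ] 89.5 circ [ 378.7 -246.3] 21.6 fill 0.79
top (370, 268, 27, 28) zt0.013 0.012 rect [439.4 -92.8] [51.8 54.1] 89.2 circ [438.9 -92.7] 27.7 fill 0.81
top (272, 260, 52, 53) zt0.013 0.012 rect [431.  78.] [76.9 75.8] 46.8 circ [431.4  76.9] 52.2 fill 0.98
top (136, 237, 36, 36) zt0.012 0.012 rect [496.3 375.7] [74.7 72.9] 90.0 circ [496.1 376.6] 38.3 fill 0.8
top (514, 218, 38, 33) zt0.066 0.064 rect [ 523.8 -383.7] [60.5 64.6] 42.7 circ [ 524.3 -383.9] 32.9 fill 0.79
top (453, 191, 24, 24) zt0.049 0.046 rect [ 591.1 -254.7] [45.  45.9] 5.0 circ [ 590.7 -254.9] 30.0 fill 0.94
top (199, 189, 37, 35) zt0.014 0.012 rect [597.2 246.7] [58.2 56.2] 60.7 circ [597.2 246.8] 38.8 fill 0.99
top (268, 170, 40, 40) zt0.067 0.064 rect [617.1  95.4] [64.6 65.7] 72.5 circ [617.3  95.1] 44.5 fill 0.98
```

Run:
```python
from h import *
im=cv2.imread("pics/scene0.png")
for u,v in((281,228),(490,244),(442,282),(373,290),(355,224),(142,255)):print(im[v,u])
b,g,r=[im[...,i].astype(float) for i in range(3)]
import h
h.mask2=lambda im:((r>1.3*g)&(r>1.45*b)&(r>30)).astype(np.uint8)
find("scene",im,np.load("scene0.npy"))
```

```text
[ 61  80 121]
[ 59  83 122]
[ 63  81 122]
[49 60 80]
[ 66  85 123]
[45 56 76]
scene (425, 266, 34, 31) zt0.014 0.012 rect [599.8 245.7] [56.9 62.6] 60.3 circ [599.8 246.8] 40.0 fill 0.98
scene (187, 263, 23, 28) zt0.048 0.046 rect [ 595.4 -255. ] [49.8 45. ] 4.6 circ [ 595.3 -256.3] 32.1 fill 0.92
scene (355, 259, 37, 45) zt0.066 0.064 rect [621.2  94.6] [63.4 69.1] 73.4 circ [620.3  95.1] 45.1 fill 0.98
scene (473, 231, 35, 27) zt0.013 0.012 rect [500.4 375.7] [76.2 76.8] 89.1 circ [499.7 375.1] 40.5 fill 0.8
scene (123, 231, 35, 38) zt0.064 0.064 rect [ 527.4 -384.8] [66.7 61.6] 22.9 circ [ 527.5 -382.5] 34.8 fill 0.81
scene (269, 218, 25, 20) zt0.012 0.012 rect [442.6 -93. ] [59.  54.9] 0.4 circ [442.6 -93.9] 30.7 fill 0.8
scene (333, 207, 46, 36) zt0.012 0.012 rect [434.5  77.8] [80.8 82.8] 46.8 circ [435.1  76.7] 55.0 fill 0.97
scene (205, 192, 19, 24) zt0.047 0.046 rect [ 383.5 -246.1] [48.5 41.2] 19.7 circ [ 383.7 -246.8] 24.9 fill 0.81
```

```bash
cat > to.py <<'E'
# usage: to.py x y z yaw  (mm, deg) -> tool shift and turn
import sys
from h import *
from scipy.spatial.transform import Rotation as R
s=robot.get_state();x=np.array(list(map(float,sys.argv[1:4])))
Rt=R.from_euler("xyz",s["tool_rot"],degrees=True);Rg=R.from_euler("xyz",[180,0,float(sys.argv[4])],degrees=True)
print("t",round(s["t"],2),"pos",(s["ee_pos"]*1000).round(1),s["tool_rot"].round(2),"w",round(s["gripper_width"]*1000,1),"F",s["contact_force"].round(1))
print("shift",Rt.inv().apply(x-s["ee_pos"]*1000).round(1),"turn",(Rt.inv()*Rg).as_rotvec(degrees=True).round(2))
E
python3 to.py 525 -384 140 75
```

```text
t 0.1 pos [ 158.4 -499.9  224. ] [-1.7988e+02 -2.0000e-02  1.7580e+01] w 85.5 F [ 0.2 -0.7 -0.5]
shift [384.4   0.4  84.1] turn [ -0.1   -0.08 -57.42]
```

Request:
move_arm --moves '[[[40,0,10],[0,0,-7],1],[[80,0,20],[0,0,-14],1],[[120,0,30],[0,0,-21],1],[[160,0,40],[0,0,-28],1],[[200,0,50],[0,0,-35],1],[[240,0,60],[0,0,-42],1],[[280,0,70],[0,0,-49],1],[[320,0,80],[0,0,-56],1]]' --newtons 30

```text
t: 0.77
ee_pos: [0.4651, -0.4026, 0.1439]
tool_rot: [-179.9, -0.0, 73.9]
contact_force: [-0.7, -1.4, 0.2]
gripper_width: 0.0857
```

```bash
python3 to.py 525 -384 100 75
```

```text
t 0.77 pos [ 465.1 -402.6  143.9] [-1.7995e+02 -2.0000e-02  7.3930e+01] w 85.7 F [-0.7 -1.4  0.2]
shift [34.4 52.5 43.9] turn [-0.05 -0.03 -1.07]
```

Request:
move_arm --moves '[[[17,26,20],[0,0,-1],1],[[34,52,40],[0,0,-1],1],[[34.5,52.5,44],[0,0,-1],1],[[34.5,52.5,44],[0,0,-1],1]]'

```text
t: 1.1
ee_pos: [0.5232, -0.3829, 0.0967]
tool_rot: [-179.6, -0.2, 74.7]
contact_force: [0.2, 0.8, 0.3]
gripper_width: 0.0856
```

```bash
python3 to.py 525 -384 57 75
```

```text
t 1.1 pos [ 523.2 -382.9   96.7] [-179.61   -0.18   74.75] w 85.6 F [0.2 0.8 0.3]
shift [-0.7  2.3 39.7] turn [-0.39 -0.18 -0.25]
```

Request:
move_arm --moves '[[[0,1,13],[0,0,0],1],[[0,1,26],[0,0,0],1],[[0,1,39],[0,0,0],1],[[0,1,40],[0,0,0],1],[[0,1,40],[0,0,0],1]]'

```text
t: 1.52
ee_pos: [0.5228, -0.3855, 0.0593]
tool_rot: [-179.8, -0.1, 74.5]
contact_force: [-0.9, -0.6, -0.5]
gripper_width: 0.0857
```

```bash
python3 to.py 525 -384 57 75;python3 - <<'E'
from h import *
a,_=robot.get_image("top");b,_=robot.get_image("scene")
cv2.imwrite("pics/g1.png",np.hstack([cv2.resize(a[150:310,430:630],(400,320)),cv2.resize(b[180:340,50:250],(400,320))]))
E
```

```text
t 1.52 pos [ 522.8 -385.5   59.3] [-1.7982e+02 -9.0000e-02  7.4490e+01] w 85.7 F [-0.9 -0.6 -0.5]
shift [2.1 1.7 2.3] turn [-0.17 -0.09 -0.51]
```

View pics/g1.png

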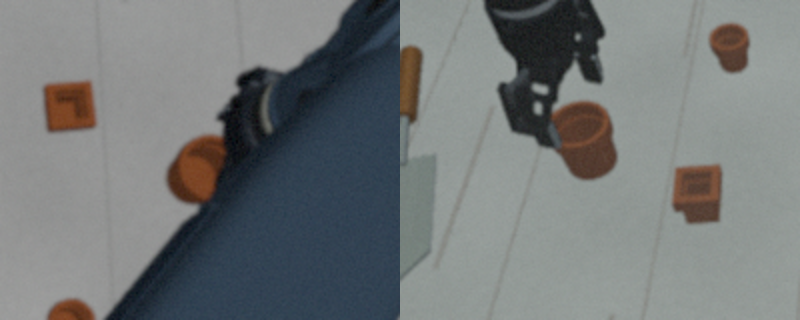

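Run:
```python
from h import *
b,d=robot.get_image("scene");P=robot.camera_params("scene")
v,u=np.mgrid[150:300,60:230];v=v.ravel();u=u.ravel();k=d[v,u]>0;v=v[k];u=u[k]
p=bydepth(P,np.c_[u,v],d[v,u])*1000
dark=(b[v,u].max(1)<60)&(mask2(b)[v,u]==0)&(p[:,2]>25)&(p[:,2]<150)
hsv=b[v,u].astype(float); org=hsv[:,2]>1.3*hsv[:,1]
for z0 in range(30,140,10):
    s=dark&~org&(p[:,2]>=z0)&(p[:,2]<z0+10)
    if s.sum(): print(z0,s.sum(),p[s].min(0).round(),p[s].max(0).round(), np.c_[u,v][s].min(0),np.c_[u,v][s].max(0))
cv2.imwrite("pics/g1b.png",cv2.resize(b[130:310,30:250],(800,654))[:600])
```

```text
80 10 [ 481. -397.   81.] [ 570. -365.   89.] [126 218] [149 253]
90 46 [ 481. -405.   90.] [ 581. -364.  100.] [119 215] [149 252]
100 46 [ 481. -405.  100.] [ 581. -364.  110.] [118 212] [148 251]
110 41 [ 479. -397.  110.] [ 581. -363.  120.] [120 207] [147 247]
120 42 [ 466. -395.  121.] [ 593. -359.  130.] [119 199] [147 247]
130 170 [ 451. -415.  130.] [ 599. -355.  140.] [105 192] [151 247]
```

View pics/g1b.png

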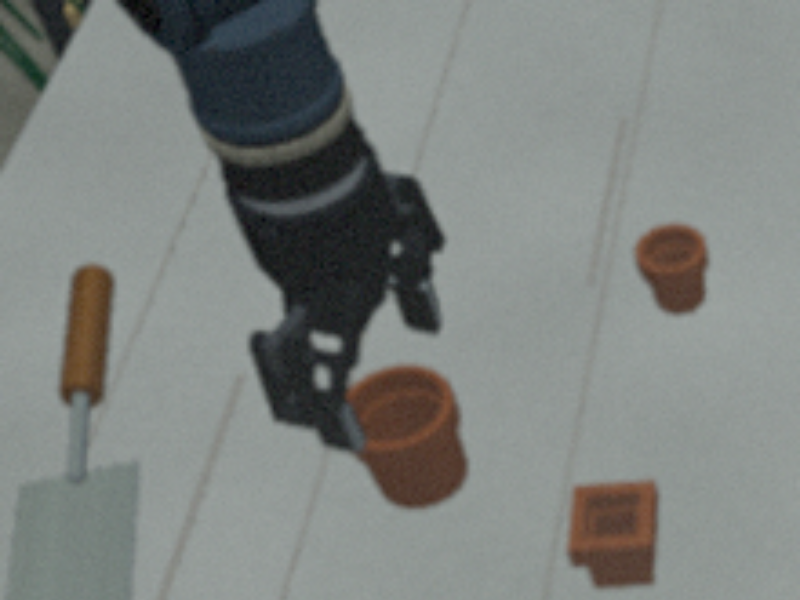

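Run:
```python
from h import *
b,d=robot.get_image("scene");P=robot.camera_params("scene")
E=P["extrinsics"];K=P["intrinsics"]
def proj(X):
    c=(np.asarray(X)/1000-E[:3,3])@E[:3,:3];a=np.array([c[0],-c[1]])/-c[2];a=a*(1+P["k1"]*(a@a));return a*K[0,0]+K[:2,2]
s=robot.get_state();print(s["ee_pos"],s["q"])
for X in([566,-397,47],[482,-374,47],[566,-397,90],[524,-384,64]): print(X,proj(X).round(),(proj(X)-[30,130])*800/220)
for u,v in((123,246),(125,250),(127,252),(124,240),(147,218),(146,212)):
    print(u,v,b[v,u],(bydepth(P,[[u,v]],[d[v,u]])*1000).round())
```

```text
[ 0.52492273 -0.386562    0.06227762] [-4.22579913e+01  2.27849658e+01  1.05590273e+01  7.76657895e+01
 -1.62837635e-03  6.31927288e+01]
[566, -397, 47] [131. 262.] [367.35573574 480.28980294]
[482, -374, 47] [150. 232.] [437.03414217 369.40571096]
[566, -397, 90] [125. 249.] [345.16450226 431.43928783]
[524, -384, 64] [139. 241.] [397.76377792 404.20459361]
123 246 [52 50 43] [[ 577. -392.  111.]]
125 250 [49 56 47] [[ 572. -395.   93.]]
127 252 [80 77 68] [[ 572. -392.   87.]]
124 240 [54 55 55] [[ 574. -386.  126.]]
147 218 [39 39 35] [[ 486. -368.   94.]]
146 212 [35 37 36] [[ 487. -365.  113.]]
```

Run:
```python
from h import *
P=robot.camera_params("scene")
b0=cv2.imread("pics/scene0.png");d0=np.load("scene0.npy")
b1,d1=robot.get_image("scene")
for b,d,w in((b0,d0,(55,0,140,75)),(b1,d1,(90,140,152,260))):
    v,u=np.mgrid[w[1]:w[3],w[0]:w[2]];v=v.ravel();u=u.ravel();k=d[v,u]>0;v=v[k];u=u[k]
    p=bydepth(P,np.c_[u,v],d[v,u])*1000
    s=(p[:,2]>70)&(b[v,u,2]<1.25*b[v,u,1]+0.0);p=p[s]
    i=np.argsort(p[:,2])[:12];print(p[i].round(), np.c_[u,v][s][i].tolist())
s=robot.get_state();print(s["t"],s["ee_pos"],s["q"].round(2),s["tool_rot"])
```

```text
[[ 163. -544.  241.]
 [ 165. -542.  244.]
 [ 151. -451.  244.]
 [ 153. -452.  246.]
 [ 154. -454.  246.]
 [ 152. -454.  248.]
 [ 154. -451.  249.]
 [ 150. -450.  249.]
 [ 164. -544.  249.]
 [ 178. -542.  249.]
 [ 174. -540.  249.]
 [ 155. -448.  250.]] [[84, 74], [84, 73], [125, 69], [124, 69], [123, 69], [123, 68], [124, 68], [125, 67], [83, 71], [82, 74], [83, 73], [125, 68]]
[[ 482. -378.   81.]
 [ 483. -376.   82.]
 [ 481. -383.   82.]
 [ 484. -371.   82.]
 [ 484. -374.   82.]
 [ 569. -390.   83.]
 [ 482. -376.   84.]
 [ 572. -395.   84.]
 [ 573. -393.   85.]
 [ 486. -364.   85.]
 [ 483. -379.   85.]
 [ 487. -368.   86.]] [[144, 221], [145, 221], [142, 220], [147, 221], [146, 221], [129, 252], [145, 220], [126, 253], [127, 253], [150, 221], [143, 220], [148, 221]]
1.7667 [ 0.52508389 -0.38648533  0.06232049] [-42.24  22.79  10.57  77.66   0.    63.2 ] [1.79895617e+02 5.12377328e-02 7.45600776e+01]
```

Run:
```python
from h import *
for n,w in(("scene",(40,0,150,100)),):
    P=robot.camera_params(n)
    b=cv2.imread(f"pics/{n}0.png");d=np.load(f"{n}0.npy")
    v,u=np.mgrid[w[1]:w[3],w[0]:w[2]];v=v.ravel();u=u.ravel();k=d[v,u]>0;v=v[k];u=u[k]
    p=bydepth(P,np.c_[u,v],d[v,u])*1000
    s=(p[:,2]>150)&(p[:,2]<300)&(abs(p[:,1]+500)<70)&(abs(p[:,0]-160)<60);p=p[s]
    i=np.argsort(p[:,2])[:10];print(p[i].round(), np.c_[u,v][s][i].tolist())
```

```text
[[ 163. -544.  241.]
 [ 172. -540.  244.]
 [ 177. -539.  244.]
 [ 165. -542.  244.]
 [ 151. -451.  244.]
 [ 184. -543.  246.]
 [ 153. -452.  246.]
 [ 154. -454.  246.]
 [ 181. -539.  246.]
 [ 186. -540.  247.]] [[84, 74], [84, 75], [84, 76], [84, 73], [125, 69], [81, 77], [124, 69], [123, 69], [83, 76], [82, 77]]
```

Request:
move_arm --moves '[[[0,-1,10],[0,0,0],1],[[0,-1,20],[0,0,0],1],[[0,-1,20],[0,0,0],1],[[0,-1,20],[0,0,0],1]]'

```text
t: 2.1
ee_pos: [0.5226, -0.3845, 0.0391]
tool_rot: [-179.8, -0.1, 74.6]
contact_force: [-1.4, -0.2, -0.2]
gripper_width: 0.0851
```

```bash
cat > tips.py <<'E'
from h import *
import sys
def tips(win,name,save=None):
    P=robot.camera_params(name);b,d=robot.get_image(name);s=robot.get_state()
    w=win;v,u=np.mgrid[w[1]:w[3],w[0]:w[2]];v=v.ravel();u=u.ravel();k=d[v,u]>0;v=v[k];u=u[k]
    p=bydepth(P,np.c_[u,v],d[v,u])*1000
    k=(p[:,2]>20)&(np.hypot(*(p[:,:2]-s["ee_pos"][:2]*1000).T)<70)&(b[v,u,2]<1.2*b[v,u,1]);p=p[k]
    i=np.argsort(p[:,2])[:8];print(p[i].round().tolist())
    if save: cv2.imwrite(save,cv2.resize(b[w[1]:w[3],w[0]:w[2]],None,fx=4,fy=4))
    print(s["t"],(s["ee_pos"]*1000).round(1),s["tool_rot"].round(1),s["contact_force"].round(1),s["gripper_width"])
if __name__=="__main__":
    tips(list(map(int,sys.argv[1:5])),"scene",sys.argv[5])
E
python3 tips.py 60 170 230 310 pics/g2.png
```

```text
[[544.0, -405.0, 20.0], [542.0, -408.0, 20.0], [546.0, -403.0, 26.0], [520.0, -359.0, 27.0], [523.0, -358.0, 27.0], [547.0, -402.0, 30.0], [521.0, -358.0, 31.0], [518.0, -412.0, 32.0]]
2.15 [ 523.1 -385.    39.9] [-1.799e+02 -1.000e-01  7.460e+01] [ 0.1  0.8 -0.1] 0.08569063842960274
```

View pics/g2.png

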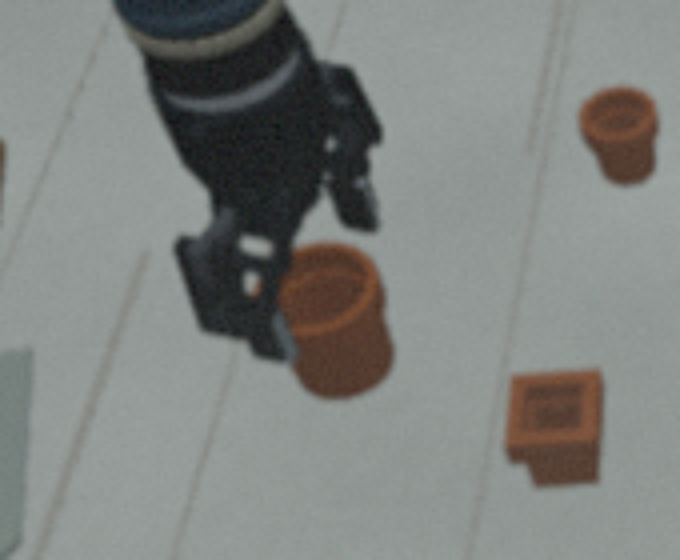

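Request:
move_arm --moves '[[[0,1,10],[0,0,0],1],[[0,1,20],[0,0,0],1],[[0,1,20],[0,0,0],1]]'

```text
t: 2.4
ee_pos: [0.5233, -0.3846, 0.0179]
tool_rot: [-179.8, -0.1, 74.6]
contact_force: [-0.6, -0.2, -0.6]
gripper_width: 0.0848
```

```bash
python3 tips.py 60 170 230 310 pics/g3.png
```

```text
[[550.0, -394.0, 24.0], [519.0, -359.0, 28.0], [525.0, -358.0, 29.0], [522.0, -358.0, 29.0], [482.0, -368.0, 36.0], [480.0, -361.0, 40.0], [571.0, -392.0, 40.0], [483.0, -369.0, 41.0]]
2.45 [ 523.4 -384.6   18.7] [-1.798e+02 -1.000e-01  7.460e+01] [0.1 0.3 0.3] 0.08555336786975797
```

View pics/g3.png

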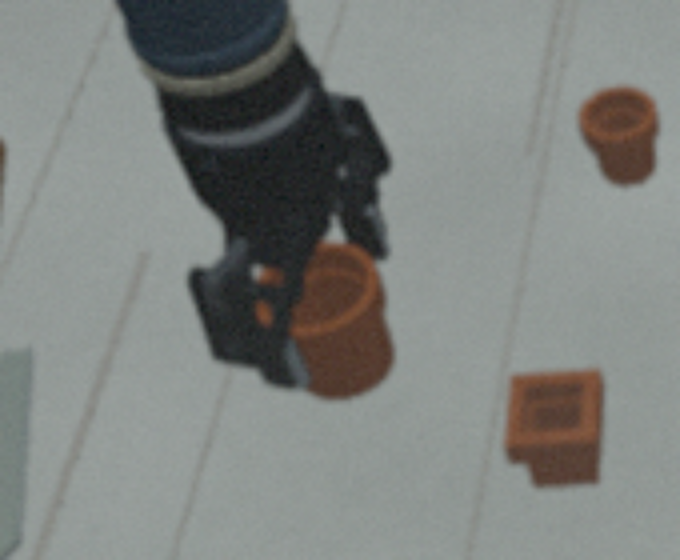

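Request:
move_arm --moves '[[[0,0,0],[0,0,0],0.6],[[0,0,0],[0,0,0],0.6],[[0,0,0],[0,0,0],0.6],[[0,0,0],[0,0,0],0.6],[[0,0,0],[0,0,0],0.6],[[0,0,0],[0,0,0],0.6]]' --newtons 30

```text
t: 2.95
ee_pos: [0.5249, -0.3861, 0.0214]
tool_rot: [180.0, 0.0, 74.6]
contact_force: [0.2, 0.2, 0.7]
gripper_width: 0.0658
```

Request:
move_arm --moves '[[[0,0,-10],[0,0,0],0.6],[[0,0,-30],[0,0,0],0.6],[[0,0,-60],[0,0,0],0.6],[[0,0,-90],[0,0,0],0.6],[[0,0,-100],[0,0,0],0.6],[[0,0,-100],[0,0,0],0.6]]'

```text
t: 3.45
ee_pos: [0.5269, -0.3878, 0.1264]
tool_rot: [179.5, 0.2, 74.6]
contact_force: [-0.1, -0.6, -1.0]
gripper_width: 0.0658
```

```bash
python3 tips.py 60 120 230 260 pics/g4.png; python3 to.py 525 0 121 75;  python3 to.py 498 376 121 75
```

```text
[[543.0, -370.0, 105.0], [545.0, -407.0, 105.0], [551.0, -384.0, 105.0], [549.0, -374.0, 105.0], [533.0, -364.0, 105.0], [552.0, -385.0, 106.0], [550.0, -376.0, 106.0], [552.0, -397.0, 106.0]]
3.5 [ 525.8 -386.8  123.2] [1.798e+02 1.000e-01 7.460e+01] [ 0.1 -0.3 -1.5] 0.06577100046262206
t 3.5 pos [ 525.8 -386.8  123.2] [1.7977e+02 1.1000e-01 7.4580e+01] w 65.8 F [ 0.1 -0.3 -1.5]
shift [ 372.7 -103.6    1.1] turn [ 0.22  0.11 -0.42]
t 3.5 pos [ 525.8 -386.8  123.2] [1.7977e+02 1.1000e-01 7.4580e+01] w 65.8 F [ 0.1 -0.3 -1.5]
shift [ 7.280e+02 -2.296e+02 -1.000e-01] turn [ 0.22  0.11 -0.42]
```

View pics/g4.png

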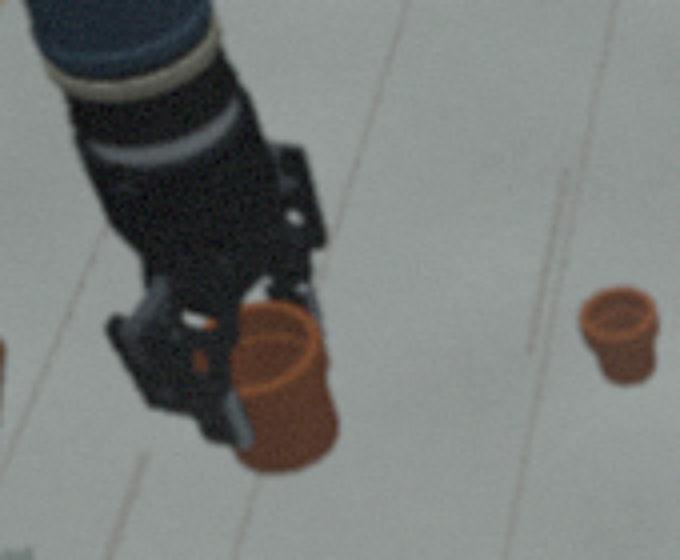

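Request:
move_arm --moves '[[[25,-8,0],[0,0,0],0.6],[[62,-20,0],[0,0,0],0.6],[[100,-32,0],[0,0,0],0.6],[[138,-44,0],[0,0,0],0.6],[[176,-56,0],[0,0,0],0.6],[[214,-68,0],[0,0,0],0.6],[[252,-80,0],[0,0,0],0.6],[[290,-92,0],[0,0,0],0.6]]'

```text
t: 4.17
ee_pos: [0.5108, -0.0795, 0.1179]
tool_rot: [-179.7, -0.0, 74.6]
contact_force: [1.4, -0.6, -1.9]
gripper_width: 0.0657
```

Request:
move_arm --moves '[[[38,-12,0],[0,0,0],0.6],[[76,-24,0],[0,0,0],0.6],[[114,-36,0],[0,0,0],0.6],[[152,-48,0],[0,0,0],0.6],[[190,-60,0],[0,0,0],0.6],[[228,-72,0],[0,0,0],0.6],[[266,-84,0],[0,0,0],0.6],[[304,-96,0],[0,0,0],0.6]]'

```text
t: 4.83
ee_pos: [0.4991, 0.2381, 0.1179]
tool_rot: [-179.8, 0.2, 74.6]
contact_force: [0.8, -0.3, -1.1]
gripper_width: 0.0662
```

Request:
move_arm --moves '[[[38,-12,0],[0,0,0],0.6],[[76,-24,0],[0,0,0],0.6],[[105,-34,0],[0,0,0],0.6],[[125,-40,0],[0,0,0],0.6],[[134,-42,0],[0,0,0],0.6],[[134,-42,0],[0,0,0],0.6],[[134,-42,0],[0,0,0],0.6]]'

```text
t: 5.42
ee_pos: [0.4957, 0.3759, 0.1191]
tool_rot: [-179.9, 0.2, 74.6]
contact_force: [0.2, -0.1, -1.1]
gripper_width: 0.0656
```

```bash
python3 to.py 498 376 121 75
python3 - <<'E'
from h import *
a,d=robot.get_image("top");cv2.imwrite("pics/h1.png",a);np.save("h1.npy",d)
b,d=robot.get_image("scene");cv2.imwrite("pics/h1s.png",b[100:400])
E
```

```text
t 5.42 pos [495.7 375.9 119.1] [-179.89    0.21   74.59] w 65.6 F [ 0.2 -0.1 -1.1]
shift [ 0.7  2.2 -1.9] turn [-0.11  0.21 -0.41]
```

View pics/h1.png

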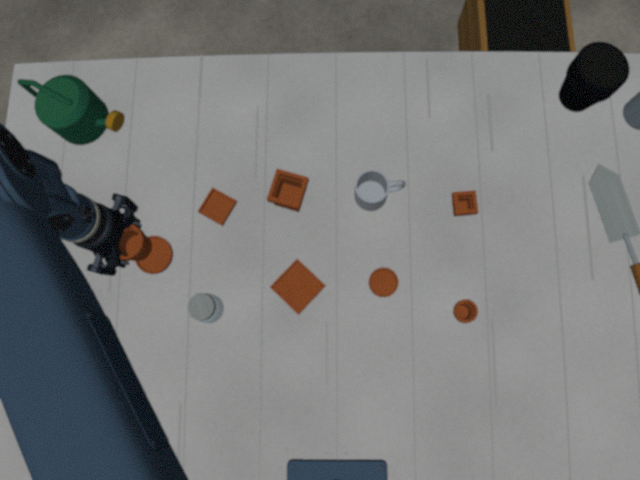

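View pics/h1s.png

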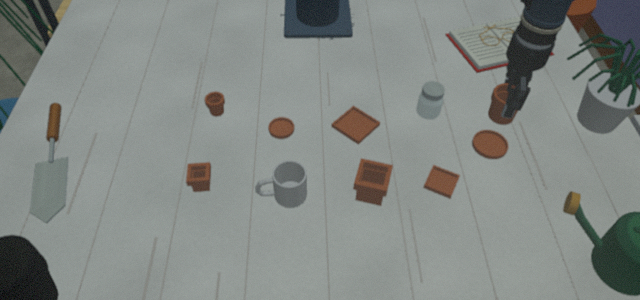

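```bash
cat >> h.py <<'E'
def proj(n,X):
    P=robot.camera_params(n);E=P["extrinsics"];K=P["intrinsics"]
    c=(np.atleast_2d(np.asarray(X,float))/1000-E[:3,3])@E[:3,:3];a=np.c_[c[:,0],-c[:,1]]/-c[:,2:];a=a*(1+P["k1"]*(a**2).sum(1,keepdims=True));return a*K[0,0]+K[:2,2]
def ring(x,y,z,r): 
    t=np.linspace(0,2*np.pi,24);return np.c_[x+r*np.cos(t),y+r*np.sin(t),np.full(24,z)]
E
python3 - <<'E'
from h import *
for n,f,o in(("top","h1",0),("scene","h1s",100)):
    im=cv2.imread(f"pics/{f}.png")
    if o: im=np.vstack([np.zeros((100,640,3),np.uint8),im,np.zeros((80,640,3),np.uint8)])
    c=proj(n,[498,376,100])[0].astype(int);s=4
    x0,y0=c[0]-60,c[1]-60;x0=max(x0,0)
    w=cv2.resize(im[y0:y0+120,x0:x0+120],None,fx=s,fy=s)
    for R,col in((ring(498,376,164,33),(0,255,0)),(ring(498,376,100,27),(255,255,0)),(ring(498,376,12,40),(255,0,255))):
        cv2.polylines(w,[((proj(n,R)-[x0,y0])*s).astype(int)],True,col,1)
    cv2.imwrite(f"pics/ov_{n}.png",w)
a=cv2.imread("pics/ov_top.png");b=cv2.imread("pics/ov_scene.png");cv2.imwrite("pics/ov1.png",cv2.resize(np.hstack([a[:480],b[:480]]),(800,400)))
E
```

```text
(no output)
```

View pics/ov1.png

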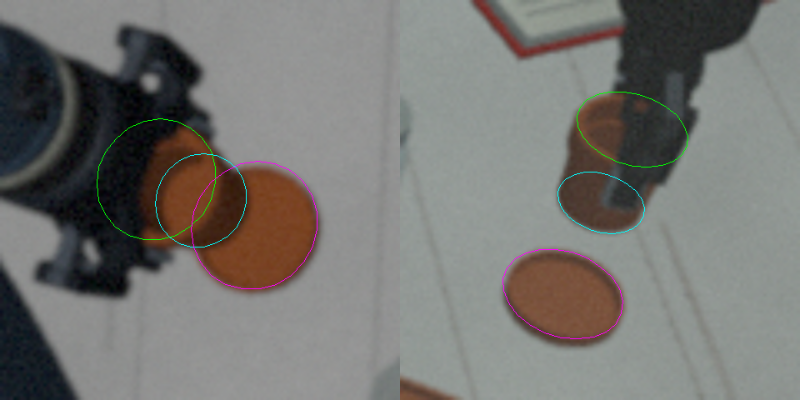

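Request:
move_arm --moves '[[[0,2,25],[0,0,0],0.6],[[0,2,50],[0,0,0],0.6],[[0,2,68],[0,0,0],0.6],[[0,2,76],[0,0,0],0.6],[[0,2,80],[0,0,0],0.6],[[0,2,80],[0,0,0],0.6],[[0,2,80],[0,0,0],0.6]]'

```text
t: 6.1
ee_pos: [0.4994, 0.3764, 0.0424]
tool_rot: [179.9, -0.1, 74.5]
contact_force: [0.1, 0.7, -0.7]
gripper_width: 0.0658
```

```bash
cat > ov.py <<'E'
# ov.py x y footz h rr fr sr out : overlay circles
import sys
from h import *
x,y,fz,h,rr,fr,sr=map(float,sys.argv[1:8]);out=[]
for n in("top","scene"):
    im,_=robot.get_image(n);im=cv2.copyMakeBorder(im,80,80,80,80,cv2.BORDER_CONSTANT);s=5
    x0,y0=(proj(n,[x,y,fz+h/2])[0]).astype(int)-40
    w=cv2.resize(im[y0+80:y0+160,x0+80:x0+160],None,fx=s,fy=s);w=np.clip(w*1.4,0,255).astype(np.uint8)
    for R,c in((ring(x,y,fz+h,rr),(0,255,0)),(ring(x,y,fz,fr),(255,255,0)),(ring(x,y,12,sr),(255,0,255))):
        cv2.polylines(w,[((proj(n,R)-[x0,y0])*s).astype(int)],True,c,1)
    out.append(w)
cv2.imwrite(sys.argv[8],np.hstack(out));s=robot.get_state();print(s["t"],(s["ee_pos"]*1000).round(1),s["contact_force"].round(1))
E
python3 ov.py 499 376 20 64 33 27 40 pics/ov2.png
```

```text
6.2 [499.8 377.1  43.2] [-0.5 -0.3  0. ]
```

View pics/ov2.png

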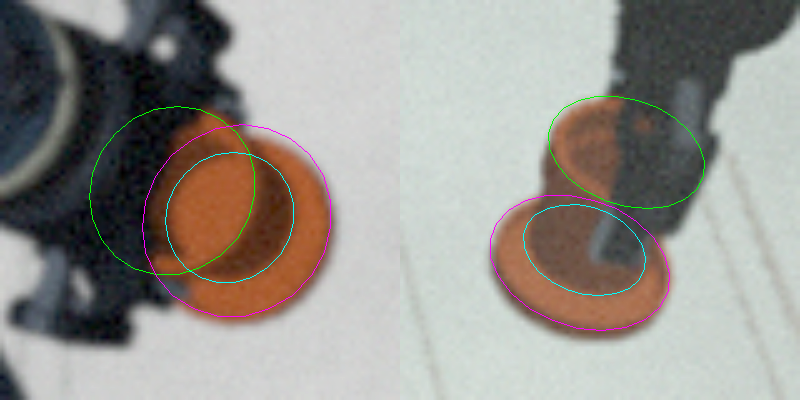

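Request:
move_arm --moves '[[[2,0,6],[0,0,0],0.6],[[2,0,10],[0,0,0],0.6],[[2,0,12],[0,0,0],0.6],[[2,0,13],[0,0,0],0.6],[[2,0,13],[0,0,0],0.6]]'

```text
t: 6.62
ee_pos: [0.4985, 0.3783, 0.0274]
tool_rot: [-180.0, 0.1, 74.6]
contact_force: [-0.7, 0.1, -1.2]
gripper_width: 0.0658
```

Request:
move_arm --moves '[[[0,0,0.7],[0,0,0],0.6],[[0,0,1.2],[0,0,0],0.6],[[0,0,1.2],[0,0,0],0.6]]'

```text
t: 6.87
ee_pos: [0.499, 0.3785, 0.0269]
tool_rot: [180.0, -0.0, 74.6]
contact_force: [0.1, 0.1, -1.5]
gripper_width: 0.0659
```

Request:
move_arm --moves '[[[0,0,0.5],[0,0,0],0.6],[[0,0,1],[0,0,0],0.6],[[0,0,1],[0,0,0],0.6]]'

```text
t: 7.12
ee_pos: [0.499, 0.3785, 0.0259]
tool_rot: [-180.0, 0.0, 74.6]
contact_force: [-0.0, 0.8, -1.8]
gripper_width: 0.0655
```

Request:
move_arm --moves '[[[0,0,0.5],[0,0,0],0.6],[[0,0,1],[0,0,0],0.6],[[0,0,1],[0,0,0],0.6]]'

```text
t: 7.37
ee_pos: [0.4991, 0.3785, 0.0254]
tool_rot: [180.0, -0.0, 74.6]
contact_force: [-0.8, -0.7, 0.9]
gripper_width: 0.0655
```

Request:
move_arm --moves '[[[0,0,0.5],[0,0,0],0.6],[[0,0,1],[0,0,0],0.6],[[0,0,1],[0,0,0],0.6]]'

```text
t: 7.62
ee_pos: [0.4991, 0.3786, 0.0254]
tool_rot: [180.0, -0.0, 74.6]
contact_force: [-2.4, -1.4, 5.6]
gripper_width: 0.0654
```

Request:
move_arm --moves '[[[0,0,-0.7],[0,0,0],0.8],[[0,0,-0.7],[0,0,0],0.8],[[0,0,-0.7],[0,0,0],1],[[0,0,-0.7],[0,0,0],1],[[0,0,-0.7],[0,0,0],1]]'

```text
t: 8.03
ee_pos: [0.4989, 0.3785, 0.0243]
tool_rot: [-180.0, 0.0, 74.6]
contact_force: [-0.3, 1.4, -0.1]
gripper_width: 0.0854
```

```bash
python3 ov.py 499 376 4 64 33 27 40 pics/ov3.png
```

```text
8.1333 [499.  378.4  24.3] [ 0.5  0.3 -0.2]
```

View pics/ov3.png

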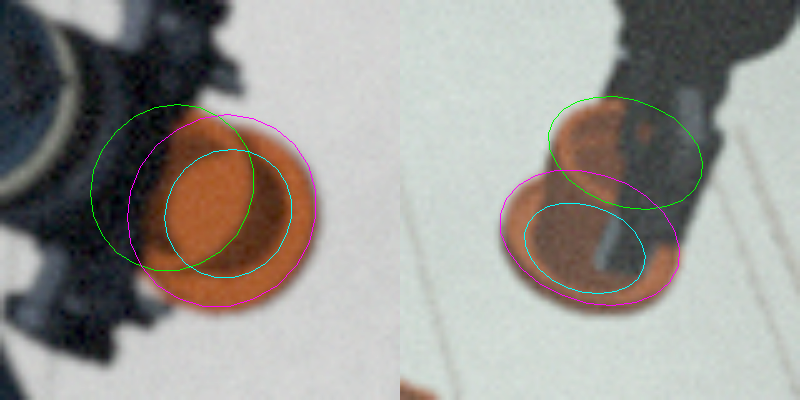

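Request:
move_arm --moves '[[[0,0,-10],[0,0,0],1],[[0,0,-35],[0,0,0],1],[[0,0,-70],[0,0,0],1],[[0,0,-85],[0,0,0],1],[[0,0,-85],[0,0,0],1]]'

```text
t: 8.55
ee_pos: [0.5023, 0.3805, 0.1168]
tool_rot: [179.6, -0.5, 74.6]
contact_force: [0.0, 0.0, 0.8]
gripper_width: 0.0852
```

```bash
python3 to.py 381 -246 90 74.6
```

```text
t 8.55 pos [502.3 380.5 116.8] [179.55  -0.47  74.58] w 85.2 F [0.  0.  0.8]
shift [-636.4   49.5   22. ] turn [ 0.45 -0.47 -0.02]
```

Request:
move_arm --moves '[[[-40,3,2],[0,0,0],1],[[-80,6,4],[0,0,0],1],[[-120,9,6],[0,0,0],1],[[-160,13,8],[0,0,0],1],[[-200,16,10],[0,0,0],1],[[-240,19,12],[0,0,0],1],[[-280,23,14],[0,0,0],1],[[-320,26,16],[0,0,0],1]]'

```text
t: 9.22
ee_pos: [0.438, 0.0615, 0.0933]
tool_rot: [180.0, 0.0, 74.6]
contact_force: [1.3, -0.4, 0.3]
gripper_width: 0.0852
```

Request:
move_arm --moves '[[[-40,3,0],[0,0,0],1],[[-80,6,0],[0,0,0],1],[[-120,9,0],[0,0,0],1],[[-160,13,0],[0,0,0],1],[[-200,16,0],[0,0,0],1],[[-240,19,0],[0,0,0],1],[[-280,23,0],[0,0,0],1],[[-313,26,0],[0,0,0],1]]'

```text
t: 9.88
ee_pos: [0.3797, -0.248, 0.0936]
tool_rot: [180.0, 0.0, 74.5]
contact_force: [0.6, -0.2, 0.4]
gripper_width: 0.0855
```

Request:
move_arm --moves '[[[0,0,20],[0,0,0],1],[[0,0,35],[0,0,0],1],[[0,0,35],[0,0,0],1],[[0,0,35],[0,0,0],1]]'

```text
t: 10.22
ee_pos: [0.3796, -0.2447, 0.0575]
tool_rot: [-179.8, -0.1, 74.6]
contact_force: [0.9, 0.1, 1.0]
gripper_width: 0.0854
```

```bash
python3 to.py 381 -246 11 74.6;python3 tips.py 130 130 280 270 pics/r1.png
python3 - <<'E'
from h import *
a,d=robot.get_image("top");cv2.imwrite("pics/r1t.png",a)
find("top",a,d)
E
```

```text
t 10.22 pos [ 379.6 -244.7   57.5] [-1.7983e+02 -8.0000e-02  7.4560e+01] w 85.4 F [0.9 0.1 1. ]
shift [-0.9  1.8 46.5] turn [-0.17 -0.08 -0.04]
[[393.0, -259.0, 21.0], [392.0, -261.0, 23.0], [368.0, -260.0, 29.0], [386.0, -228.0, 30.0], [382.0, -226.0, 32.0], [395.0, -264.0, 33.0], [399.0, -261.0, 33.0], [380.0, -226.0, 33.0]]
10.2667 [ 380.5 -245.1   58.6] [-180.    -0.    74.6] [ 0.3 -0.2 -0.8] 0.08529241119850078
top (454, 301, 13, 21) zt0.205 0.068 rect [ 376.8 -239.2] [ 7.5 37.3] 87.7 circ [ 377.  -235.8] 18.6 fill 0.54
top (370, 269, 28, 27) zt0.013 0.012 rect [438.4 -93.7] [53.8 52. ] 89.7 circ [438.7 -93. ] 27.6 fill 0.81
top (272, 260, 52, 53) zt0.013 0.012 rect [431.1  78.1] [76.6 75.9] 46.7 circ [431.4  76.9] 52.2 fill 0.98
top (128, 233, 44, 40) zt0.070 0.068 rect [499.1 374.7] [65.2 61.5] 89.9 circ [498.6 374.1] 33.2 fill 0.79
top (453, 191, 24, 24) zt0.049 0.046 rect [ 591.4 -254.8] [44.6 45.7] 5.5 circ [ 590.7 -254.9] 30.0 fill 0.95
top (199, 189, 37, 35) zt0.014 0.012 rect [597.2 246.8] [58.4 56.3] 60.7 circ [597.2 246.8] 38.8 fill 0.98
top (268, 170, 40, 40) zt0.067 0.064 rect [617.3  95.2] [64.4 65.3] 73.8 circ [617.3  95.1] 44.5 fill 0.98
```

View pics/r1.png

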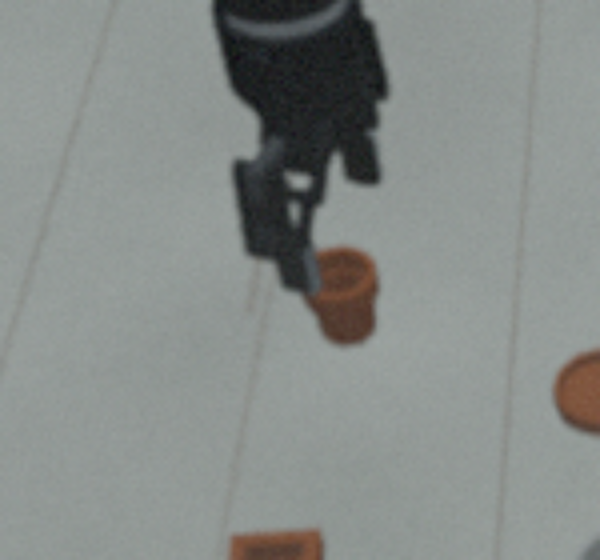

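View pics/r1t.png

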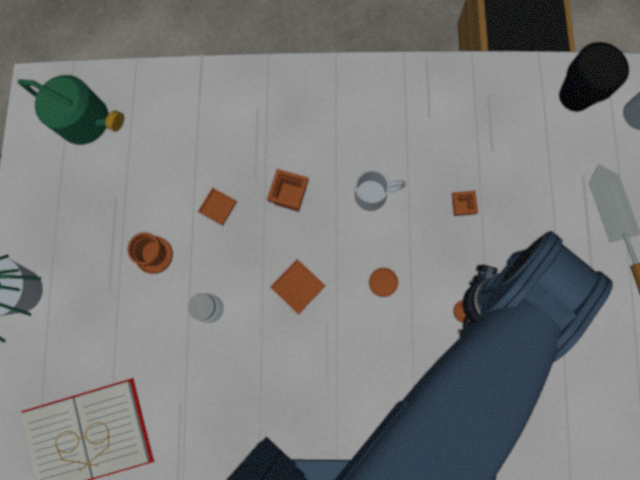

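Request:
move_arm --moves '[[[-1,0,15],[0,0,0],1],[[-1,0,30],[0,0,0],1],[[-1,0,42],[0,0,0],1],[[-1,0,47],[0,0,0],1],[[-1,0,47],[0,0,0],1],[[-1,0,47],[0,0,0],1]]'

```text
t: 10.82
ee_pos: [0.3811, -0.2465, 0.0125]
tool_rot: [179.9, 0.0, 74.6]
contact_force: [0.2, 0.0, 0.6]
gripper_width: 0.0858
```

```bash
python3 tips.py 130 130 280 270 pics/r2.png
```

```text
[[397.0, -255.0, 28.0], [428.0, -260.0, 30.0], [336.0, -243.0, 30.0], [340.0, -233.0, 31.0], [381.0, -226.0, 31.0], [340.0, -230.0, 31.0], [385.0, -228.0, 32.0], [341.0, -228.0, 32.0]]
10.8667 [ 381.4 -246.9   12.9] [1.799e+02 1.000e-01 7.460e+01] [ 0.3 -0.8  0.3] 0.08540566667942388
```

View pics/r2.png

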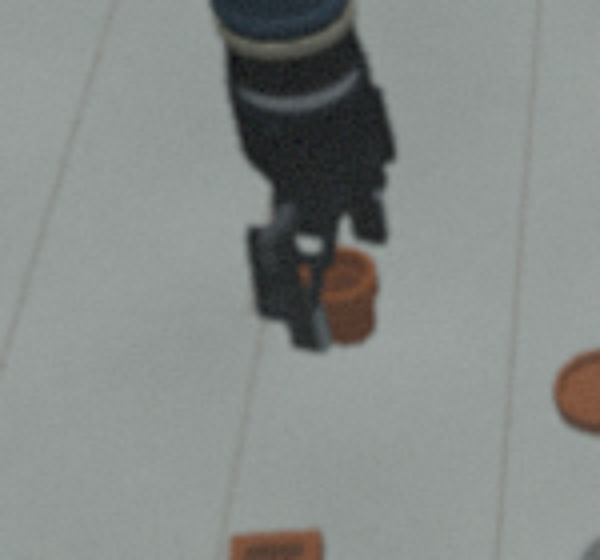

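Request:
move_arm --moves '[[[0,0,0],[0,0,0],0.4],[[0,0,0],[0,0,0],0.4],[[0,0,0],[0,0,0],0.4],[[0,0,0],[0,0,0],0.4],[[0,0,0],[0,0,0],0.4],[[0,0,0],[0,0,0],0.4],[[0,0,0],[0,0,0],0.4]]'

```text
t: 11.45
ee_pos: [0.381, -0.247, 0.0125]
tool_rot: [179.9, 0.0, 74.6]
contact_force: [-0.8, 0.4, 5.9]
gripper_width: 0.0455
```

```bash
python3 to.py 381 -246 11 74.6;python3 tips.py 130 130 280 270 pics/r3.png
```

```text
t 11.45 pos [ 381.  -247.    12.5] [1.7993e+02 4.0000e-02 7.4570e+01] w 45.5 F [-0.8  0.4  5.9]
shift [ 0.9 -0.2  1.5] turn [ 0.07  0.04 -0.03]
[[409.0, -257.0, 20.0], [367.0, -252.0, 22.0], [410.0, -245.0, 22.0], [411.0, -247.0, 22.0], [365.0, -252.0, 23.0], [412.0, -254.0, 23.0], [405.0, -243.0, 23.0], [396.0, -244.0, 24.0]]
11.5 [ 381.  -247.    12.5] [179.9   0.   74.6] [-0.7  1.2  5.1] 0.0452249955924482
```

View pics/r3.png

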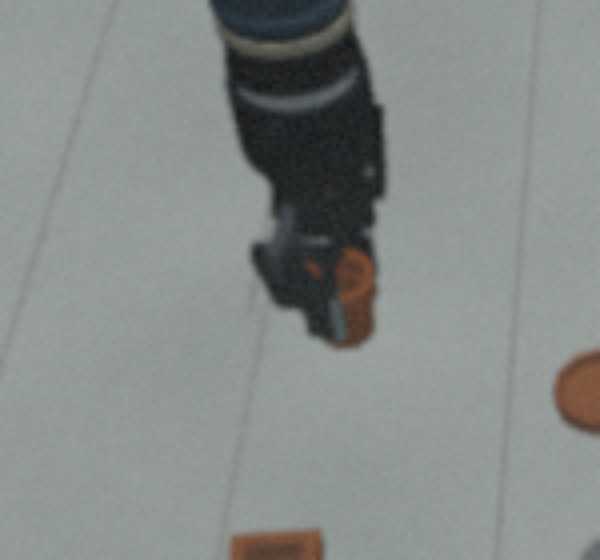

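Request:
move_arm --moves '[[[0,0,-10],[0,0,0],0.4],[[0,0,-35],[0,0,0],0.4],[[25,3,-65],[0,0,0],0.4],[[60,6,-70],[0,0,0],0.4],[[95,9,-70],[0,0,0],0.4],[[130,12,-70],[0,0,0],0.4],[[155,15,-70],[0,0,0],0.4],[[164,15.5,-70],[0,0,0],0.4]]'

```text
t: 12.17
ee_pos: [0.4397, -0.0895, 0.0817]
tool_rot: [-180.0, -0.1, 74.8]
contact_force: [-1.2, -0.3, -0.1]
gripper_width: 0.045
```

Request:
move_arm --moves '[[[0,0,20],[0,0,0],0.4],[[0,0,40],[0,0,0],0.4],[[0,0,50],[0,0,0],0.4],[[0,0,50],[0,0,0],0.4],[[0,0,50],[0,0,0],0.4]]'

```text
t: 12.58
ee_pos: [0.4381, -0.0926, 0.031]
tool_rot: [-179.9, -0.0, 74.5]
contact_force: [0.6, -0.1, -0.8]
gripper_width: 0.045
```

```bash
python3 to.py 439.5 -93 32 74.6;python3 ov.py 440 -93 20 46 23 17 30 pics/r4.png
```

```text
t 12.58 pos [438.1 -92.6  31. ] [-179.87   -0.     74.54] w 45.0 F [ 0.6 -0.1 -0.8]
shift [ 0.   1.5 -1. ] turn [-0.13 -0.   -0.06]
12.6833 [439.7 -93.2  32.6] [ 0.4 -0.4  0.8]
```

View pics/r4.png

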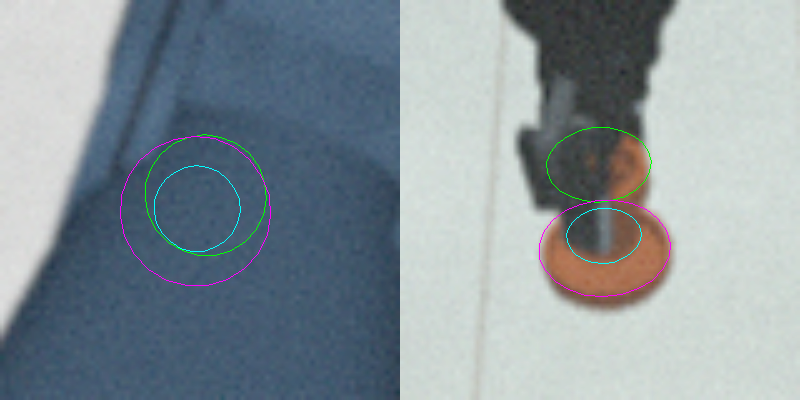

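Request:
move_arm --moves '[[[0,0,6],[0,0,0],0.4],[[0,0,10],[0,0,0],0.4],[[0,0,12],[0,0,0],0.4],[[0,0,13],[0,0,0],0.4],[[0,0,13],[0,0,0],0.4],[[0,0,13],[0,0,0],0.4]]'

```text
t: 13.18
ee_pos: [0.439, -0.0925, 0.0186]
tool_rot: [-180.0, -0.0, 74.6]
contact_force: [-0.6, -0.3, 0.2]
gripper_width: 0.0453
```

Request:
move_arm --moves '[[[0,0,0.5],[0,0,0],0.4],[[0,0,1],[0,0,0],0.4],[[0,0,1],[0,0,0],0.4]]'

```text
t: 13.43
ee_pos: [0.4391, -0.0925, 0.0176]
tool_rot: [180.0, -0.0, 74.6]
contact_force: [-0.0, -0.6, -0.7]
gripper_width: 0.0455
```

Request:
move_arm --moves '[[[0,0,0.5],[0,0,0],0.4],[[0,0,1],[0,0,0],0.4],[[0,0,1],[0,0,0],0.4]]'

```text
t: 13.68
ee_pos: [0.4391, -0.0925, 0.0166]
tool_rot: [180.0, 0.0, 74.6]
contact_force: [0.3, 0.6, -0.3]
gripper_width: 0.0453
```

Request:
move_arm --moves '[[[0,0,0.5],[0,0,0],0.4],[[0,0,1],[0,0,0],0.4],[[0,0,1],[0,0,0],0.4]]'

```text
t: 13.93
ee_pos: [0.4392, -0.0926, 0.0165]
tool_rot: [180.0, 0.0, 74.6]
contact_force: [-3.4, 1.2, 4.6]
gripper_width: 0.0458
```

Request:
move_arm --moves '[[[0,0,0.5],[0,0,0],0.4],[[0,0,0.8],[0,0,0],0.4],[[0,0,0.8],[0,0,0],0.4]]'

```text
t: 14.18
ee_pos: [0.4392, -0.0926, 0.0165]
tool_rot: [180.0, 0.0, 74.6]
contact_force: [-4.7, 1.4, 8.6]
gripper_width: 0.0455
```

Request:
move_arm --moves '[[[0,0,-1],[0,0,0],0.4],[[0,0,-1.3],[0,0,0],0.6],[[0,0,-1.3],[0,0,0],0.8],[[0,0,-1.3],[0,0,0],1],[[0,0,-1.3],[0,0,0],1],[[0,0,-1.3],[0,0,0],1],[[0,0,-1.3],[0,0,0],1]]'

```text
t: 14.77
ee_pos: [0.439, -0.0925, 0.0159]
tool_rot: [-180.0, -0.0, 74.6]
contact_force: [0.2, 0.1, 0.1]
gripper_width: 0.0854
```

Request:
move_arm --moves '[[[0,0,-10],[0,0,0],1],[[0,0,-30],[0,0,0],1],[[0,0,-60],[0,0,0],1],[[0,0,-90],[0,0,0],1],[[0,0,-90],[0,0,0],1]]'

```text
t: 15.18
ee_pos: [0.4434, -0.0941, 0.1136]
tool_rot: [179.3, 0.1, 74.6]
contact_force: [1.2, 0.0, 0.4]
gripper_width: 0.0855
```

```bash
python3 to.py 619 95 80 73;python3 ov.py 440 -93 4 46 23 17 30 pics/r5.png
```

```text
t 15.18 pos [443.4 -94.1 113.6] [1.793e+02 6.000e-02 7.458e+01] w 85.5 F [1.2 0.  0.4]
shift [229.  118.6  34.8] turn [0.7  0.05 1.58]
15.2833 [440.8 -93.2 108.7] [-0.2  0.2 -0.8]
```

View pics/r5.png

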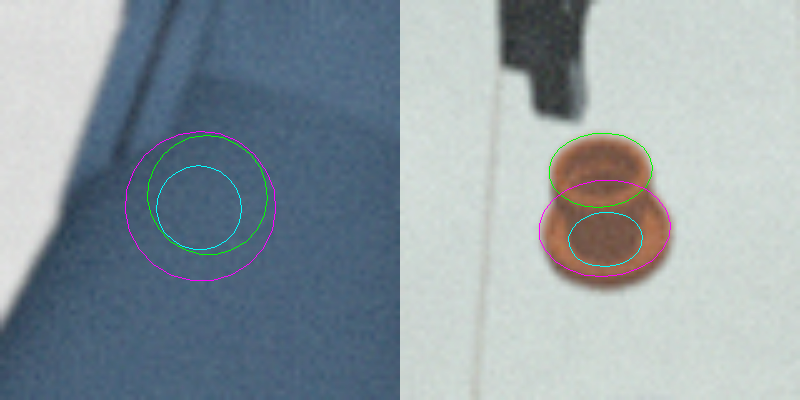

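Request:
move_arm --moves '[[[35,19,5],[0,0,1],1],[[70,38,10],[0,0,1.4],1],[[105,57,15],[0,0,1.4],1],[[140,76,20],[0,0,1.4],1],[[175,95,20],[0,0,1.4],1],[[210,113,20],[0,0,1.4],1],[[228.5,123,20],[0,0,1.4],1],[[228.5,123,25],[0,0,1.4],1]]'

```text
t: 15.95
ee_pos: [0.6205, 0.0987, 0.0797]
tool_rot: [180.0, -0.1, 73.4]
contact_force: [0.0, -0.7, 1.0]
gripper_width: 0.0853
```

Request:
move_arm --moves '[[[0,0,10],[0,0,0],1],[[0,0,10],[0,0,0],1],[[0,0,10],[0,0,0],1]]'

```text
t: 16.2
ee_pos: [0.6159, 0.094, 0.0687]
tool_rot: [-179.7, 0.1, 73.1]
contact_force: [0.2, -0.2, -0.1]
gripper_width: 0.0859
```

```bash
python3 to.py 618.5 95 21 73.2; python3 tips.py 290 180 460 320 pics/s1.png
python3 - <<'E'
from h import *
a,d=robot.get_image("top");cv2.imwrite("pics/s1t.png",a)
find("top",a,d)
E
```

```text
t 16.2 pos [615.9  94.   68.7] [-1.7973e+02  1.2000e-01  7.3120e+01] w 85.9 F [ 0.2 -0.2 -0.1]
shift [ 1.8  2.4 47.7] turn [-0.27  0.12 -0.08]
[[596.0, 110.0, 20.0], [636.0, 63.0, 24.0], [652.0, 114.0, 25.0], [650.0, 114.0, 25.0], [635.0, 63.0, 27.0], [634.0, 63.0, 29.0], [650.0, 113.0, 30.0], [649.0, 113.0, 31.0]]
16.25 [616.7  93.9  69.8] [-1.798e+02  1.000e-01  7.310e+01] [ 0.5  0.1 -0.2] 0.08541256260977237
top (370, 269, 27, 27) zt0.052 0.05 rect [439.1 -93. ] [44.2 40.6] 89.7 circ [439.8 -93.1] 22.8 fill 0.82
top (299, 263, 25, 46) zt0.014 0.012 rect [433.2  50.2] [90.3 46.6] 2.5 circ [432.3  70.8] 45.1 fill 0.55
top (128, 233, 44, 40) zt0.070 0.068 rect [497.6 374.7] [65.  62.1] 69.7 circ [499.3 374. ] 33.3 fill 0.78
top (453, 192, 24, 23) zt0.049 0.046 rect [ 591.3 -254.9] [44.4 44.8] 5.3 circ [ 590.7 -254.9] 30.0 fill 0.95
top (291, 175, 17, 35) zt0.068 0.068 rect [611.7  77.7] [27.7 64.2] 72.5 circ [610.7  76.5] 33.5 fill 0.73
```

View pics/s1.png

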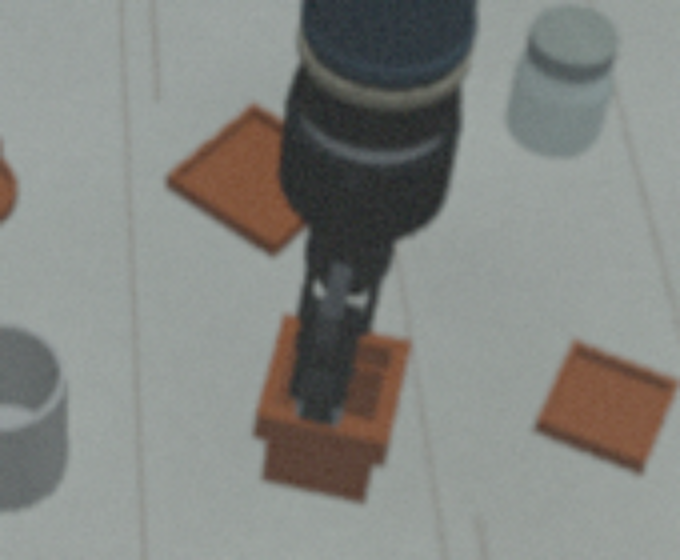

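View pics/s1t.png

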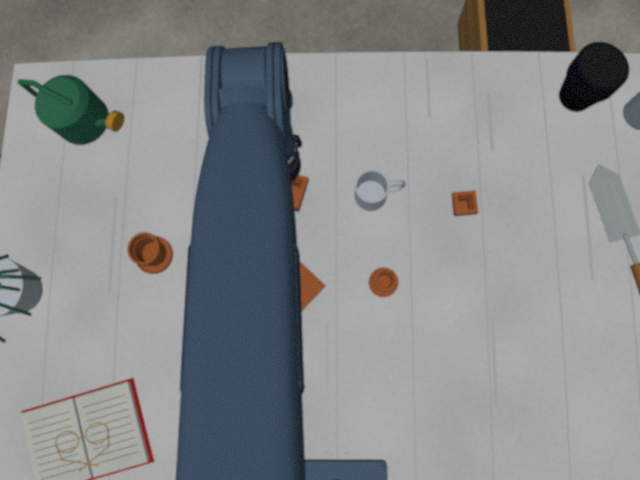

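Run:
```python
from h import *
a=np.radians(73);j=np.array([np.sin(a),-np.cos(a)])
for z in(80,85,90,95):
    print(z,[((proj("scene",np.r_[np.array([617,94])+j*r,z])[0]-[290,180])*4).round().tolist() for r in (43,50)])
```

```text
80 [[315.0, 423.0], [312.0, 434.0]]
85 [[316.0, 417.0], [313.0, 428.0]]
90 [[317.0, 410.0], [314.0, 422.0]]
95 [[318.0, 404.0], [315.0, 416.0]]
```

Request:
move_arm --moves '[[[1.5,1,15],[0,0,0],1],[[1.5,1,25],[0,0,0],1],[[1.5,1,35],[0,0,0],1],[[1.5,1,45],[0,0,0],1],[[1.5,1,49],[0,0,0],1],[[1.5,1,49],[0,0,0],1]]'

```text
t: 16.8
ee_pos: [0.6181, 0.0959, 0.02]
tool_rot: [-179.8, 0.1, 73.2]
contact_force: [-1.1, -0.3, 0.6]
gripper_width: 0.0855
```

```bash
python3 tips.py 290 180 460 320 pics/s2.png
```

```text
[[637.0, 63.0, 22.0], [651.0, 114.0, 24.0], [590.0, 81.0, 26.0], [637.0, 63.0, 26.0], [651.0, 113.0, 27.0], [636.0, 63.0, 28.0], [639.0, 72.0, 29.0], [650.0, 113.0, 30.0]]
16.85 [618.9  96.   21. ] [-179.9    0.    73.2] [0.5 0.3 0.7] 0.08504915169737794
```

View pics/s2.png

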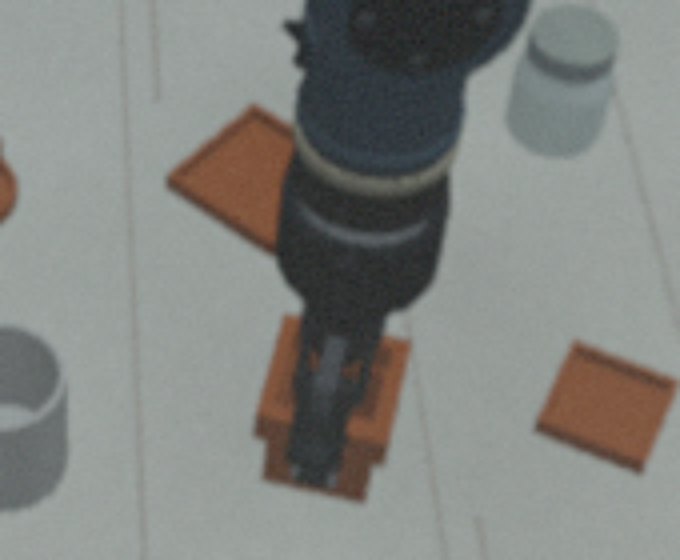

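Near finger stands in front of the pot's rim at (312,485), straddling it. Closing.

Request:
move_arm --moves '[[[0,0,0],[0,0,0],0.6],[[0,0,0],[0,0,0],0.6],[[0,0,0],[0,0,0],0.6],[[0,0,0],[0,0,0],0.6],[[0,0,0],[0,0,0],0.6],[[0,0,0],[0,0,0],0.6]]'

```text
t: 17.35
ee_pos: [0.6206, 0.0963, 0.0231]
tool_rot: [179.9, -0.0, 73.2]
contact_force: [0.1, -0.3, 3.0]
gripper_width: 0.0655
```

Request:
move_arm --moves '[[[0,0,-8],[0,0,0],0.6],[[0,0,-25],[0,0,0],0.6],[[0,0,-50],[0,0,0],0.6],[[0,0,-70],[0,0,0],0.6],[[0,0,-80],[0,0,0],0.6],[[0,0,-80],[0,0,0],0.6]]'

```text
t: 17.85
ee_pos: [0.6219, 0.0963, 0.1057]
tool_rot: [179.7, -0.1, 73.2]
contact_force: [-0.1, -0.7, -0.3]
gripper_width: 0.0656
```

```bash
python3 to.py 433 77.5 101 46.5; python3 tips.py 290 130 460 270 pics/s3.png
```

```text
t 17.85 pos [621.9  96.3 105.7] [ 1.7968e+02 -1.1000e-01  7.3180e+01] w 65.6 F [-0.1 -0.7 -0.3]
shift [ -72.6 -175.4    3.6] turn [ 0.29 -0.18 26.68]
[[641.0, 62.0, 111.0], [639.0, 62.0, 111.0], [644.0, 77.0, 114.0], [640.0, 62.0, 115.0], [644.0, 57.0, 126.0], [642.0, 55.0, 127.0], [645.0, 59.0, 127.0], [645.0, 55.0, 128.0]]
17.9 [620.8  96.2 103.5] [ 1.798e+02 -1.000e-01  7.320e+01] [-0.4 -0.1 -2. ] 0.06544501467699837
```

View pics/s3.png

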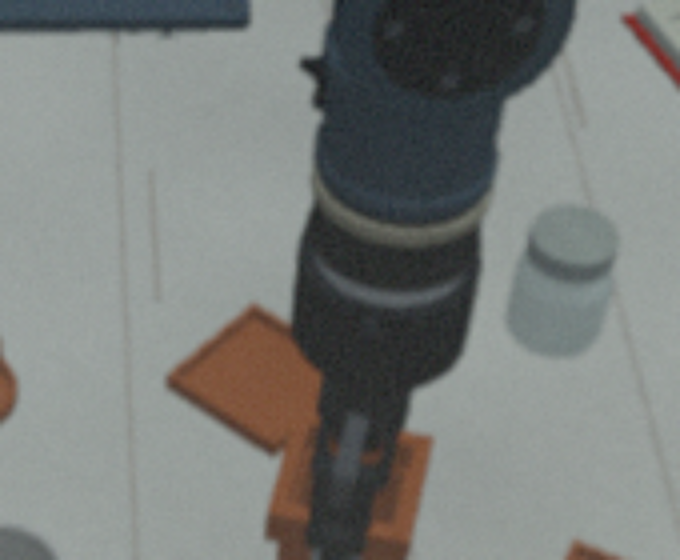

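Request:
move_arm --moves '[[[-12,-30,0],[0,0,5],0.6],[[-26,-65,0],[0,0,11],0.6],[[-40,-100,0],[0,0,17],0.6],[[-54,-133,0],[0,0,23],0.6],[[-66,-160,0],[0,0,26.7],0.6],[[-70.5,-174,0],[0,0,26.7],0.6],[[-70.5,-174,0],[0,0,26.7],0.6],[[-70.5,-174,20],[0,0,26.7],0.6]]'

```text
t: 18.57
ee_pos: [0.4348, 0.0791, 0.0842]
tool_rot: [179.7, -0.3, 46.5]
contact_force: [0.7, 0.2, -1.2]
gripper_width: 0.0656
```

Request:
move_arm --moves '[[[0,0,20],[0,0,0],0.6],[[0,0,35],[0,0,0],0.6],[[0,0,40],[0,0,0],0.6],[[0,0,40],[0,0,0],0.6],[[0,0,40],[0,0,0],0.6]]'

```text
t: 18.98
ee_pos: [0.4328, 0.079, 0.0416]
tool_rot: [-179.9, 0.1, 46.5]
contact_force: [-0.2, -0.8, -1.1]
gripper_width: 0.0658
```

```bash
cat >> h.py <<'E'
def sq(x,y,z,w,a):
    t=np.radians(a)+np.pi/4+np.arange(4)*np.pi/2;return np.c_[x+w/2**.5*np.cos(t),y+w/2**.5*np.sin(t),np.full(4,z)]
E
sed -e 's/ring(x,y,fz+h,rr)/sq(x,y,fz+h,2*rr,A)/;s/ring(x,y,fz,fr)/sq(x,y,fz,2*fr,A)/;s/ring(x,y,12,sr)/sq(x,y,12,2*sr,A)/' -e 's/^import sys/import sys;A=float(sys.argv[9])/' ov.py > ovs.py
python3 to.py 433 78.5 41 46.5;python3 ovs.py 433 77.5 20 64 33 27 40 pics/s4.png 46.5
```

```text
t 18.98 pos [432.8  79.   41.6] [-1.7995e+02  5.0000e-02  4.6480e+01] w 65.8 F [-0.2 -0.8 -1.1]
shift [-0.2  0.5  0.6] turn [-0.05  0.05 -0.02]
19.0833 [434.  79.  43.] [-0.3 -0.4 -1.1]
```

View pics/s4.png

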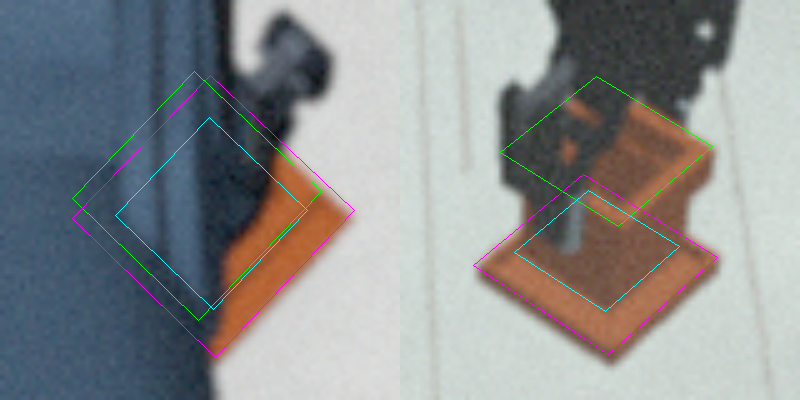

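Request:
move_arm --moves '[[[0,0,6],[0,0,0],0.6],[[0,0,10],[0,0,0],0.6],[[0,0,12],[0,0,0],0.6],[[0,0,13],[0,0,0],0.6],[[0,0,13],[0,0,0],0.6],[[0,0,13],[0,0,0],0.6]]'

```text
t: 19.58
ee_pos: [0.4328, 0.0791, 0.0291]
tool_rot: [-180.0, 0.0, 46.5]
contact_force: [0.5, -0.9, -1.4]
gripper_width: 0.066
```

Request:
move_arm --moves '[[[0,0,0.5],[0,0,0],0.6],[[0,0,1],[0,0,0],0.6],[[0,0,1],[0,0,0],0.6]]'

```text
t: 19.83
ee_pos: [0.4329, 0.079, 0.0281]
tool_rot: [180.0, -0.0, 46.5]
contact_force: [-0.2, 1.4, -1.7]
gripper_width: 0.0657
```

Request:
move_arm --moves '[[[0,0,0.5],[0,0,0],0.6],[[0,0,1],[0,0,0],0.6],[[0,0,1],[0,0,0],0.6]]'

```text
t: 20.08
ee_pos: [0.4329, 0.079, 0.0271]
tool_rot: [180.0, 0.0, 46.5]
contact_force: [-0.0, -0.7, -1.4]
gripper_width: 0.0652
```

Request:
move_arm --moves '[[[0,0,0.5],[0,0,0],0.6],[[0,0,1],[0,0,0],0.6],[[0,0,1],[0,0,0],0.6]]'

```text
t: 20.33
ee_pos: [0.4329, 0.0791, 0.027]
tool_rot: [180.0, -0.0, 46.5]
contact_force: [-2.6, -0.8, 4.4]
gripper_width: 0.0654
```

Contact; release and rise.

Request:
move_arm --moves '[[[0,0,-0.5],[0,0,0],0.7],[[0,0,-0.5],[0,0,0],0.8],[[0,0,-0.5],[0,0,0],1],[[0,0,-0.5],[0,0,0],1],[[0,0,-0.5],[0,0,0],1]]'

```text
t: 20.75
ee_pos: [0.4329, 0.079, 0.0264]
tool_rot: [180.0, -0.0, 46.5]
contact_force: [1.1, 0.8, 0.2]
gripper_width: 0.0854
```

Request:
move_arm --moves '[[[0,0,-10],[0,0,0],1],[[0,0,-30],[0,0,0],1],[[0,0,-60],[0,0,0],1],[[0,0,-85],[0,0,0],1],[[0,0,-85],[0,0,0],1]]'

```text
t: 21.17
ee_pos: [0.437, 0.0792, 0.1183]
tool_rot: [179.5, -0.5, 46.5]
contact_force: [1.8, 0.8, 0.9]
gripper_width: 0.0852
```

```bash
python3 ovs.py 433 77.5 4 64 33 27 40 pics/s5.png 46.5;python3 to.py 592.5 -255 100 94.5
```

```text
21.2667 [434.4  79.1 113.7] [ 0.6 -0.5 -0.4]
t 21.27 pos [434.4  79.1 113.7] [ 1.7983e+02 -1.7000e-01  4.6470e+01] w 85.5 F [ 0.6 -0.5 -0.4]
shift [-133.4  344.7   14.3] turn [  0.23  -0.09 -48.03]
```

View pics/s5.png

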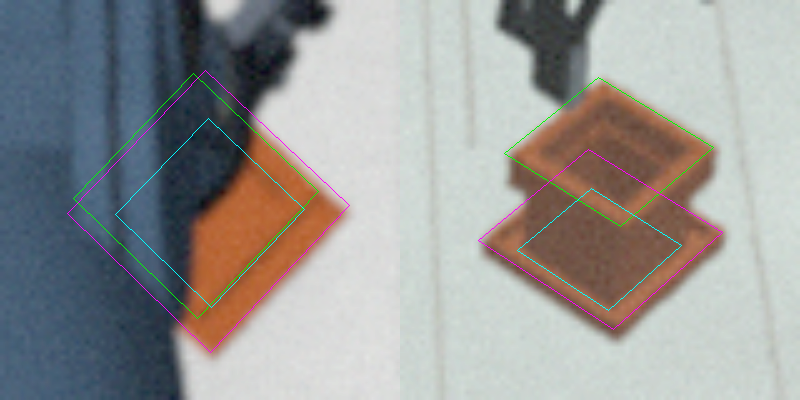

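Request:
move_arm --moves '[[[-14,37,0],[0,0,-6],1],[[-28,74,0],[0,0,-12],1],[[-42,111,0],[0,0,-18],1],[[-56,148,0],[0,0,-24],1],[[-70,185,0],[0,0,-30],1],[[-84,222,0],[0,0,-36],1],[[-98,259,0],[0,0,-42],1],[[-112,296,0],[0,0,-48],1]]'

```text
t: 21.93
ee_pos: [0.5698, -0.2074, 0.1096]
tool_rot: [-179.8, -0.1, 94.8]
contact_force: [-0.6, 1.0, 0.8]
gripper_width: 0.0854
```

```bash
python3 to.py 592.5 -255 60 94.5
```

```text
t 21.93 pos [ 569.8 -207.4  109.6] [-1.7984e+02 -1.1000e-01  9.4760e+01] w 85.4 F [-0.6  1.   0.8]
shift [-49.4  18.8  49.4] turn [-0.16 -0.11  0.26]
```

Request:
move_arm --moves '[[[-30,12,10],[0,0,0],1],[[-48,19,30],[0,0,0],1],[[-48,19,50],[0,0,0],1],[[-48,19,50],[0,0,0],1],[[-48,19,50],[0,0,0],1]]'

```text
t: 22.35
ee_pos: [0.5905, -0.251, 0.0581]
tool_rot: [-179.6, -0.3, 94.5]
contact_force: [-0.2, 0.3, -0.8]
gripper_width: 0.0853
```

```bash
python3 to.py 592.5 -255 12 94.5; python3 tips.py 120 190 270 330 pics/q1.png;python3 - <<'E'
from h import *
a,d=robot.get_image("top");cv2.imwrite("pics/q1t.png",a)
find("top",a,d)
E
```

```text
t 22.35 pos [ 590.5 -251.    58.1] [-179.64   -0.25   94.46] w 85.3 F [-0.2  0.3 -0.8]
shift [-4.3  2.  46. ] turn [-0.36 -0.25 -0.04]
[[615.0, -277.0, 32.0], [583.0, -235.0, 32.0], [615.0, -273.0, 32.0], [586.0, -234.0, 32.0], [615.0, -275.0, 32.0], [611.0, -233.0, 33.0], [581.0, -235.0, 33.0], [594.0, -233.0, 33.0]]
22.4 [ 591.8 -251.3   60.3] [-1.798e+02 -1.000e-01  9.450e+01] [-0.1  0.1  1.1] 0.08545064853945239
top (370, 269, 28, 27) zt0.052 0.05 rect [439.  -94.2] [46.9 41.5] 85.3 circ [437.1 -94.8] 25.8 fill 0.81
top (272, 260, 52, 53) zt0.070 0.068 rect [432.5  77.8] [63.5 66.1] 46.4 circ [431.3  77.6] 43.8 fill 0.98
top (128, 233, 44, 40) zt0.069 0.068 rect [499.  374.9] [64.8 61.5] 89.9 circ [499.  374.4] 32.9 fill 0.79
top (199, 189, 37, 35) zt0.014 0.012 rect [597.2 246.8] [58.3 56. ] 60.9 circ [597.2 246.8] 38.8 fill 0.98
```

View pics/q1.png

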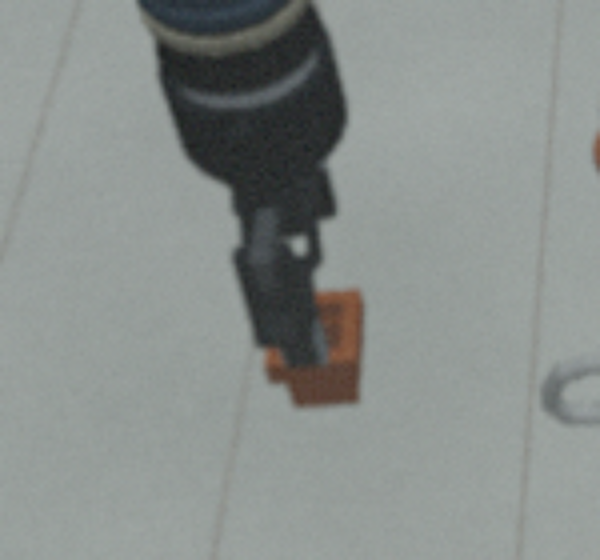

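View pics/q1t.png

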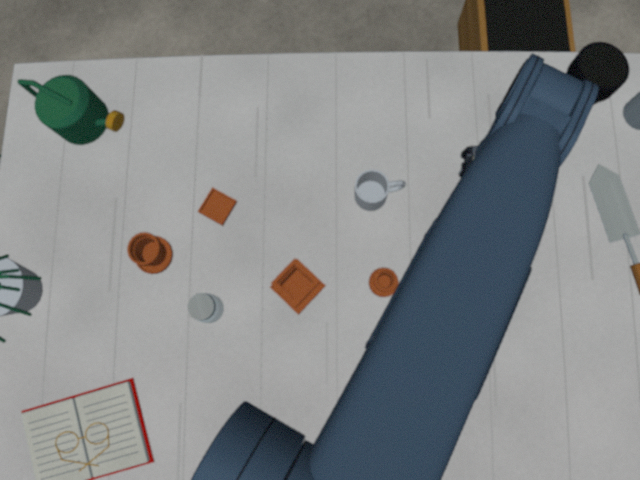

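Request:
move_arm --moves '[[[-2,1,0],[0,0,0],1],[[-2,1,12],[0,0,0],1],[[-2,1,24],[0,0,0],1],[[-2,1,36],[0,0,0],1],[[-2,1,46],[0,0,0],1],[[-2,1,46],[0,0,0],1],[[-2,1,46],[0,0,0],1]]'

```text
t: 23.03
ee_pos: [0.5928, -0.2534, 0.0135]
tool_rot: [-179.8, -0.1, 94.5]
contact_force: [0.9, 0.0, 0.3]
gripper_width: 0.0854
```

```bash
python3 to.py 592.5 -255 12 94.5; python3 tips.py 120 190 270 330 pics/q2.png
```

```text
t 23.03 pos [ 592.8 -253.4   13.5] [-1.7981e+02 -1.2000e-01  9.4480e+01] w 85.4 F [0.9 0.  0.3]
shift [-1.6 -0.4  1.5] turn [-0.19 -0.12 -0.02]
[[576.0, -256.0, 20.0], [577.0, -253.0, 25.0], [587.0, -234.0, 31.0], [593.0, -234.0, 31.0], [590.0, -234.0, 32.0], [581.0, -235.0, 32.0], [547.0, -251.0, 33.0], [587.0, -234.0, 34.0]]
23.0833 [ 593.6 -254.    14.7] [-179.9   -0.    94.5] [0.3 0.4 0.3] 0.08540121249058046
```

View pics/q2.png

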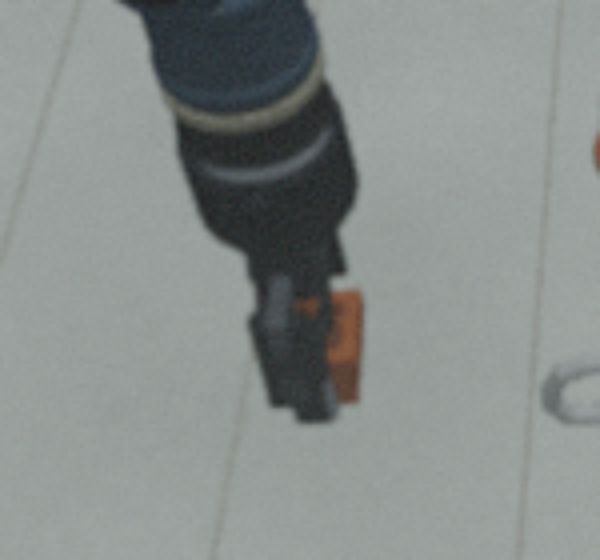

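Request:
move_arm --moves '[[[0,0,1.5],[0,0,0],1],[[0,0,1.5],[0,0,0],0.4],[[0,0,1.5],[0,0,0],0.4],[[0,0,1.5],[0,0,0],0.4],[[0,0,1.5],[0,0,0],0.4],[[0,0,1.5],[0,0,0],0.4],[[0,0,1.5],[0,0,0],0.4],[[0,0,1.5],[0,0,0],0.4]]'

```text
t: 23.75
ee_pos: [0.5947, -0.2546, 0.0149]
tool_rot: [179.9, 0.0, 94.5]
contact_force: [0.2, -0.7, 1.6]
gripper_width: 0.0456
```

Request:
move_arm --moves '[[[0,0,-8],[0,0,0],0.4],[[0,0,-25],[0,0,0],0.4],[[0,0,-50],[0,0,0],0.4],[[0,0,-80],[0,0,0],0.4],[[0,0,-95],[0,0,0],0.4],[[0,0,-95],[0,0,0],0.4],[[0,0,-95],[0,0,0],0.4]]'

```text
t: 24.33
ee_pos: [0.5949, -0.2547, 0.1102]
tool_rot: [179.9, 0.1, 94.5]
contact_force: [-0.4, -0.6, -0.8]
gripper_width: 0.0454
```

```bash
python3 to.py 598.5 247 107 60.7; python3 tips.py 120 130 270 270 pics/q3.png
```

```text
t 24.33 pos [ 594.9 -254.7  110.2] [1.7988e+02 7.0000e-02 9.4480e+01] w 45.4 F [-0.4 -0.6 -0.8]
shift [499.8  42.7   2.7] turn [ 0.13  0.04 33.78]
[[608.0, -251.0, 94.0], [609.0, -252.0, 95.0], [609.0, -254.0, 96.0], [610.0, -244.0, 96.0], [612.0, -273.0, 96.0], [613.0, -271.0, 97.0], [611.0, -248.0, 97.0], [609.0, -238.0, 97.0]]
24.3833 [ 593.8 -254.   108.2] [-179.9   -0.    94.5] [ 0.4  0.2 -1.7] 0.0454610091875143
```

View pics/q3.png

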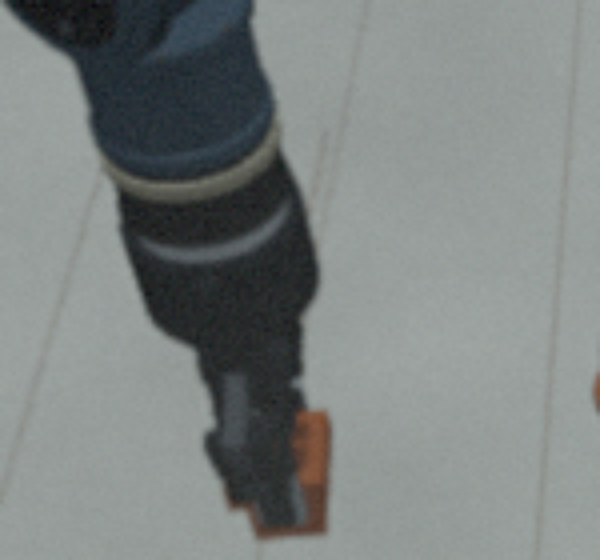

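Request:
move_arm --moves '[[[25,2,0],[0,0,3],0.4],[[60,5,0],[0,0,6],0.4],[[98,8,0],[0,0,9],0.4],[[136,11,0],[0,0,12],0.4],[[174,14,0],[0,0,15],0.4],[[212,18,0],[0,0,18],0.4],[[250,21,0],[0,0,21],0.4],[[288,24,0],[0,0,24],0.4]]'

```text
t: 25.05
ee_pos: [0.5934, 0.0366, 0.1059]
tool_rot: [-179.7, 0.1, 70.3]
contact_force: [0.9, -0.2, -0.5]
gripper_width: 0.0457
```

```bash
python3 to.py 598.5 247 108 60.7
```

```text
t 25.05 pos [593.4  36.6 105.9] [-1.7971e+02  8.0000e-02  7.0320e+01] w 45.7 F [ 0.9 -0.2 -0.5]
shift [199.8 -66.1  -2. ] turn [-0.28  0.11  9.62]
```

Request:
move_arm --moves '[[[36,-12,0],[0,0,3],0.4],[[72,-24,0],[0,0,6],0.4],[[108,-36,0],[0,0,9],0.4],[[144,-48,0],[0,0,9.7],0.4],[[175,-58,0],[0,0,9.7],0.4],[[195,-64,0],[0,0,9.7],0.4],[[199,-66,0],[0,0,9.7],0.4],[[199,-66,0],[0,0,9.7],0.4]]'

```text
t: 25.72
ee_pos: [0.5979, 0.2455, 0.106]
tool_rot: [-179.8, 0.2, 60.9]
contact_force: [-0.3, -0.5, -1.0]
gripper_width: 0.0454
```

Request:
move_arm --moves '[[[0,0,20],[0,0,0],0.4],[[0,0,45],[0,0,0],0.4],[[0,0,65],[0,0,0],0.4],[[0,0,75],[0,0,0],0.4],[[0,0,75],[0,0,0],0.4],[[0,0,75],[0,0,0],0.4]]'

```text
t: 26.22
ee_pos: [0.5991, 0.2429, 0.033]
tool_rot: [-179.9, 0.1, 60.7]
contact_force: [1.0, 0.1, -0.3]
gripper_width: 0.0455
```

```bash
python3 to.py 598.5 247 32 60.7;python3 ovs.py 598.5 247 20 46 23 17 30 pics/q4.png 60.7
```

```text
t 26.22 pos [599.1 242.9  33. ] [-1.799e+02  1.300e-01  6.070e+01] w 45.5 F [ 1.   0.1 -0.3]
shift [ 3.3 -2.6  1. ] turn [-0.1   0.13 -0.  ]
26.3167 [601.1 243.9  35.7] [ 0.5  0.5 -0.1]
```

View pics/q4.png

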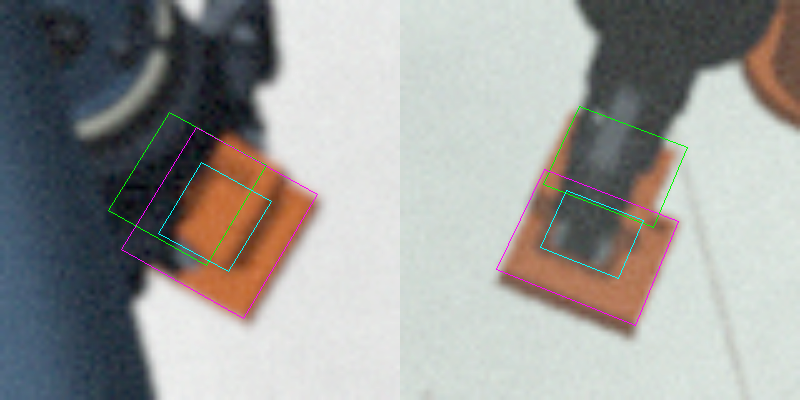

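Request:
move_arm --moves '[[[2.5,-3.5,0],[0,0,0],0.4],[[2.5,-3.5,6],[0,0,0],0.4],[[2.5,-3.5,10],[0,0,0],0.4],[[2.5,-3.5,12],[0,0,0],0.4],[[2.5,-3.5,13],[0,0,0],0.4],[[2.5,-3.5,13],[0,0,0],0.4],[[2.5,-3.5,13],[0,0,0],0.4]]'

```text
t: 26.9
ee_pos: [0.598, 0.2482, 0.0209]
tool_rot: [-180.0, 0.0, 60.8]
contact_force: [-0.1, -0.6, 0.7]
gripper_width: 0.0452
```

```bash
python3 to.py 598.5 247 19 60.7;python3 ovs.py 598.5 247 7 46 23 17 30 pics/q5.png 60.7
```

```text
t 26.9 pos [598.  248.2  20.9] [-1.7999e+02  2.0000e-02  6.0780e+01] w 45.2 F [-0.1 -0.6  0.7]
shift [-0.8  1.   1.9] turn [-0.01  0.02  0.08]
27.0 [598.2 248.2  21.2] [ 0.1 -0.1 -0. ]
```

View pics/q5.png

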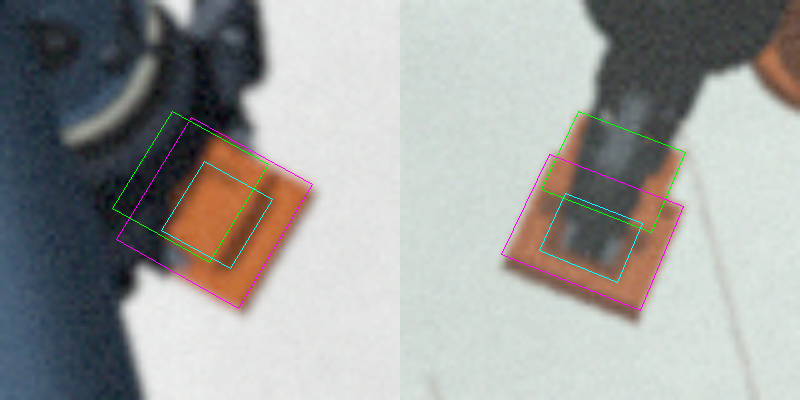

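Request:
move_arm --moves '[[[0,0,0.5],[0,0,0],0.4],[[0,0,1],[0,0,0],0.4],[[0,0,1],[0,0,0],0.4]]'

```text
t: 27.25
ee_pos: [0.5981, 0.2482, 0.0201]
tool_rot: [180.0, -0.0, 60.8]
contact_force: [0.2, 0.2, -1.2]
gripper_width: 0.0454
```

Request:
move_arm --moves '[[[0,0,0.5],[0,0,0],0.4],[[0,0,1],[0,0,0],0.4],[[0,0,1],[0,0,0],0.4]]'

```text
t: 27.5
ee_pos: [0.598, 0.2482, 0.0189]
tool_rot: [-180.0, 0.0, 60.8]
contact_force: [-0.7, -0.6, -1.0]
gripper_width: 0.0454
```

Request:
move_arm --moves '[[[0,0,0.5],[0,0,0],0.4],[[0,0,1],[0,0,0],0.4],[[0,0,1],[0,0,0],0.4]]'

```text
t: 27.75
ee_pos: [0.5981, 0.2482, 0.0188]
tool_rot: [180.0, -0.0, 60.8]
contact_force: [-1.6, 0.0, 3.9]
gripper_width: 0.0457
```

Request:
move_arm --moves '[[[0,0,-0.5],[0,0,0],0.5],[[0,0,-0.5],[0,0,0],0.7],[[0,0,-0.5],[0,0,0],1],[[0,0,-0.5],[0,0,0],1],[[0,0,-0.5],[0,0,0],1],[[0,0,-0.5],[0,0,0],1],[[0,0,-0.5],[0,0,0],1]]'

```text
t: 28.33
ee_pos: [0.5981, 0.2482, 0.0185]
tool_rot: [-180.0, 0.0, 60.8]
contact_force: [0.7, -0.4, -0.4]
gripper_width: 0.0857
```

Request:
move_arm --moves '[[[0,0,-10],[0,0,0],1],[[0,0,-30],[0,0,0],1],[[0,0,-60],[0,0,0],1],[[0,0,-100],[0,0,0],1],[[0,0,-130],[0,0,0],1],[[0,0,-130],[0,0,0],1]]'

```text
t: 28.83
ee_pos: [0.6026, 0.2496, 0.1592]
tool_rot: [179.4, -0.7, 60.8]
contact_force: [0.4, -0.0, 2.3]
gripper_width: 0.0851
```

```bash
python3 to.py 330 -250 200 60.7
```

```text
t 28.83 pos [602.6 249.6 159.2] [179.36  -0.66  60.78] w 85.1 F [ 0.4 -0.   2.3]
shift [-568.5    6.5  -47.2] turn [ 0.64 -0.66  0.08]
```

Move aside for a clear last look.

Request:
move_arm --moves '[[[-38,0,-5],[0,0,0],1],[[-76,0,-10],[0,0,0],1],[[-114,0,-15],[0,0,0],1],[[-152,0,-20],[0,0,0],1],[[-190,0,-25],[0,0,0],1],[[-228,0,-30],[0,0,0],1],[[-266,0,-35],[0,0,0],1],[[-304,0,-40],[0,0,0],1]]'

```text
t: 29.5
ee_pos: [0.4487, -0.0184, 0.1896]
tool_rot: [179.9, -0.0, 60.8]
contact_force: [0.5, -0.3, -0.1]
gripper_width: 0.0854
```

Request:
move_arm --moves '[[[-38,0,0],[0,0,0],1],[[-76,0,0],[0,0,0],1],[[-114,0,0],[0,0,0],1],[[-152,0,0],[0,0,0],1],[[-190,0,0],[0,0,0],1],[[-228,0,0],[0,0,0],1],[[-260,0,0],[0,0,0],1],[[-260,0,0],[0,0,0],1]]'

```text
t: 30.17
ee_pos: [0.3203, -0.2485, 0.1893]
tool_rot: [179.9, 0.2, 60.3]
contact_force: [0.5, 0.2, 0.1]
gripper_width: 0.0855
```

Run:
```python
from h import *
import h
a,d=robot.get_image("top");cv2.imwrite("pics/f_t.png",a);find("top",a,d)
b,e=robot.get_image("scene");cv2.imwrite("pics/f_s.png",b)
h.mask2=lambda im:((im[...,2]>1.3*im[...,1])&(im[...,2]>1.45*im[...,0])&(im[...,2]>30)).astype(np.uint8)
find("scene",b,e)
# unmoved things: image difference around mug & jar
for n,w,o in(("top",a,"top0"),("scene",b,"scene0")):
    r=cv2.imread(f"pics/{o}.png")
    for nm,X in(("mug",(575,-75,40)),("jar",(387,257,40))):
        u,v=proj(n,X)[0].astype(int);print(n,nm,np.abs(w[v-25:v+25,u-25:u+25].astype(int)-r[v-25:v+25,u-25:u+25]).mean().round(2))
```

```text
top (370, 269, 28, 27) zt0.052 0.05 rect [439.1 -93. ] [44.2 40.6] 89.7 circ [440.  -93.2] 22.8 fill 0.82
top (272, 260, 52, 53) zt0.071 0.068 rect [432.6  77.9] [63.7 66.1] 46.4 circ [431.4  77.7] 43.9 fill 0.98
top (128, 233, 44, 40) zt0.070 0.068 rect [498.3 375.3] [63.8 62.5] 65.7 circ [499.9 374.1] 33.4 fill 0.79
top (199, 188, 37, 36) zt0.052 0.05 rect [596.4 245.2] [47.3 46.1] 60.3 circ [596.8 243.9] 31.0 fill 0.97
scene (425, 258, 34, 39) zt0.052 0.05 rect [600.5 244.7] [44.9 49.7] 59.7 circ [599.7 244.9] 30.7 fill 0.95
scene (473, 217, 40, 41) zt0.068 0.068 rect [504.2 373.9] [60.8 68.5] 52.9 circ [504.2 374.3] 34.7 fill 0.8
scene (269, 209, 25, 29) zt0.050 0.046 rect [442.2 -93.6] [49.7 40.4] 0.7 circ [442.2 -93.4] 25.8 fill 0.86
scene (332, 193, 47, 50) zt0.068 0.068 rect [437.9  77.3] [69.2 71.9] 46.6 circ [436.4  77. ] 45.3 fill 0.95
top mug 3.92
top jar 3.8
scene mug 2.52
scene jar 2.39
```

View pics/f_t.png

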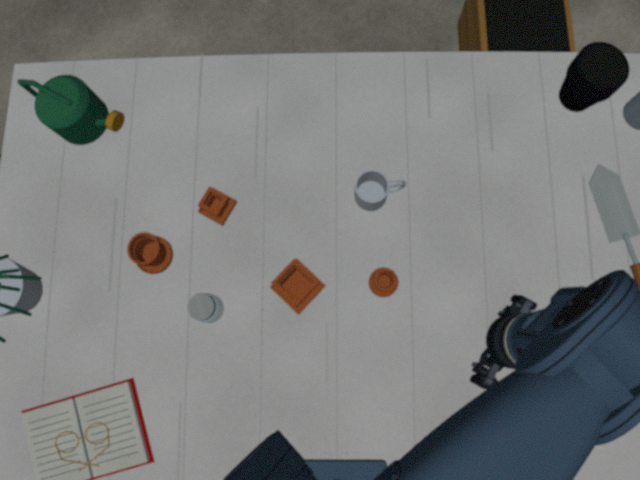

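View pics/f_s.png

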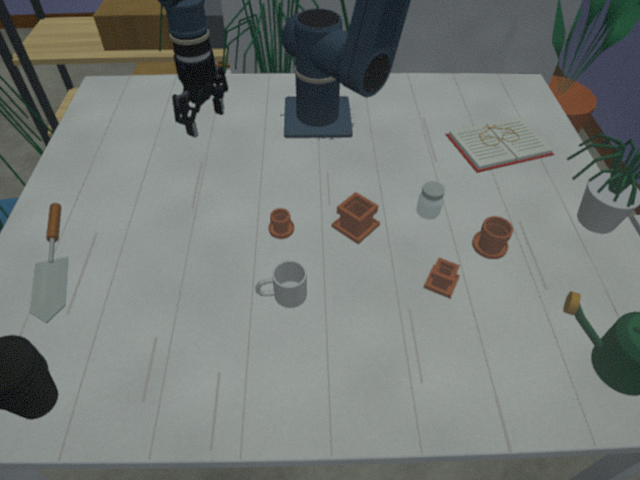

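```bash
python3 ovs.py 597.5 245.5 4 46 23 17 30 pics/f1.png 60.5; python3 ov.py 499 375 4 64 33 27 40 pics/f2.png; python3 -c "
import cv2,numpy as np
cv2.imwrite('pics/f3.png',cv2.resize(np.vstack([cv2.imread('pics/f1.png'),cv2.imread('pics/f2.png')]),(600,600)))"
```

```text
30.3667 [ 323.1 -243.4  189. ] [0.2 0.  0.9]
30.4667 [ 323.4 -243.   188.8] [ 0.2  0.4 -0.4]
```

View pics/f3.png

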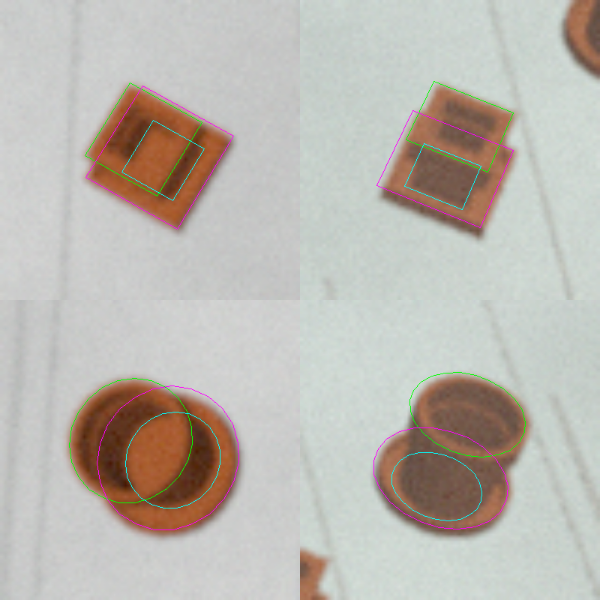

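```bash
python3 -c "
from rig import robot
print(robot.job_done())"
```

```text
the job is handed in; nothing more can be done
None
```

I stood all four pots upright in their matching saucers, in the order asked, and handed the job in at about 30.5 s. Each pot was lowered slowly until the wrist force showed contact (4 to 9 N), then released.

**Last checks (top camera):**
- **Heights:** the rims stand at 68–71 mm for the large pots and 52 mm for the small ones, as expected for pots resting flat on a saucer floor.
- **Centring:** every rim centre lies within about 3 mm of its saucer's centre; the foot has 9 mm of room all round.
- **Square pots:** they are parallel to their saucers within about half a degree. The large one measured 46.4° against 46.7°, and the small one 60.3° against 60.8°.
- **Things left alone:** the saucers, the mug and the jar show no visible movement.

**Disagreements:**
- **Tool height:** the open fingertips appeared about 30 mm higher in the pictures than the reported tool position and stated geometry imply. I set the gripping heights by the camera instead.
- **Scene camera:** it places everything about 3 to 5 mm farther in x than the top camera. The shift is much the same for pots and saucers. The large round pot showed the largest, about 5–6 mm.

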